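# Fill the ward kit tote and hold the code reader over its label

### The arm

A 7-joint arm with a two-finger parallel gripper is mounted at the origin on the work surface. World frame = base frame: x ahead of the robot, y to its left, z up, the work surface at z = 0. Lengths are in m, angles in rad, forces in N, time in s.
With the tool pointing down it reaches from about 0.35 to 0.9 m from the base axis. Payload 7.2 kg.
Tool frame: the origin (TCP) lies at the very end of the fingers, on their centre line; the grasp point (between the pads) lies env.grasp_offset behind it (env.grasp_offset is the distance from the TCP to the grasp point, in m); z points along the fingers, y is the direction in which the jaws open and shut (so a half turn about z gives the same grasp; the last joint's range is limited). The gripper opens to 88 mm and grips with 3 to 60 N. Pads are 20 mm wide; open, the fingers measure 115 mm over their backs; the gripper's body (75 mm by 178 mm) begins 61 mm behind the grasp point.
Start: joints at [-1.324, 0.411, -0.013, 1.596, 0.006, 1.134, -0.082], TCP at [0.194, 0.594, 0.223] pointing down, gripper open.
Joint ranges: [-2.95, 2.95], [-0.29, 1.99], [-1.47, 1.44], [0.14, 2.54], [-1.03, 4.17], [0.13, 1.85], [-2.86, 2.86]. Speed limits (rad/s): [2.39, 2.39, 3.01, 3.01, 3.14, 3.14, 3.14].

### API

Orientations are given as a unit quaternion [x, y, z, w].
In Python, from rig import status, grab_frame, env gives the robot as it stands. The module is installed in compiled form; this text tells all that it offers.
- The arm moves only by the shell command python3 -m jog 'ROWS' [FORCE]. ROWS is a JSON object of lists of equal length, an entry for each row: "xyz": the shift along the tool's x, y, z in units of 1000 mm (1.0 is 1000 mm), a list of three; "spin": the turn about the tool's z in units of 180 degrees (1.0 is 180 degrees); "jaw": the closure, from -1 (fully open) to 1 (shut), so that 0 is half open. In form: {"xyz": [[dx, dy, dz], ...], "spin": [spin, ...], "jaw": [jaw, ...]}. A call has 1 to 5 rows; each row shifts and turns the commanded pose from where the row before left it, along the tool's axes as they then stand; what a row does not reach is not made up. A row lasts 1/12 s, in which the tool goes at most 41.7 mm and 7.16 degrees, less where a joint would pass 70% of its speed; a pose out of reach is approached as far as the arm can. A call with a number of a shift or a turn outside -1 to 1 is refused whole. A call with a gripper value outside its range is refused whole. The fingers move at their own pace and stop on an object; FORCE is the grip in N (left out, the last holds). Time passes only in rows, so rows that do not move let the fingers close. It gives the time, the measured TCP pose, the force and the opening at its end, in the units of the state.
- status.get_state(): the state, without advancing time (a new reading comes with each control period).
- grab_frame(name): name is "scene" or "side" or "wrist"; returns a dict with "frame" (400x640x3 uint8, red, green, blue), "fx", "fy", "cx", "cy" (pixels), "pose" (4x4, takes a point from camera to world coordinates). Camera axes: x right, y down, z forward; pixel columns grow to the right and rows downward; lengths in m; the calibration is good to about 2 mm. A picture is of the moment at which its call begins. There is no depth.
- env.job_done(): hands the job in, once; it reports no verdict.
The state is a dict: "t": time; "q": joint angles; "joint_velocities": joint speeds; "joint_efforts": joint torques, N m; "tcp_pos": TCP position; "orientation": TCP orientation; "wrist_force": force on the tool from outside, world axes, zero at the start; "ft_torque": the same for the moment, N m; "opening": finger opening in m.
Only numpy, scipy, OpenCV 4.12 (cv2) and the standard library are available. Lean on these libraries where they do the work, as an engineer would, in place of code of your own. Each camera call takes 0.05 s, during which the arm holds its last target.

### The job

Finish the ward kit: stand the jar with the red cap and the tall green-banded carton upright on the floor of the blue tote, side by side in the free gap next to the flat box, and let go of them. Then take the code reader out of its dock, carry it over the bottle rack without bumping the rack, and hold it upright, window down, about 2 cm above the middle of the tote's code label, its long side lined up with the label's long side and never touching the tote. Finish while still holding the reader there, and leave the other bottle, jar and bowl where they are.

Things in the scene. Friction and masses are not known exactly. Their poses are not given: they have to be found in the camera images.
- tote: Blue kit tote, fixed to the table. Origin: underside, centre of the open compartment. Compartment inside 108 (tote x) by 106 (tote y) mm, centred on the origin, floor top 5 mm above the underside, walls 5 mm thick, rim 45 mm above the table. On the tote's -y side a solid flat deck, 118 by 50 mm, y from -58 to -108 mm, its top level with the rim (45 mm), carries the code label. Yaw within 0.3 rad of the world axes.
- tote_gap (a point): Centre of the free gap in the compartment, on its floor (tote frame -26.5, 0, 5 mm; axes as the tote). The gap is 55 mm wide along x (near wall to flat box) and 106 mm long along y.
- tote_label (a point): Centre of the top face of the code label on the deck (tote frame 0, -83, 46 mm; axes as the tote, z up): white card with black bars, 76 mm long along x, 38 mm along y.
- flatbox: Flat white box with an orange band, loose, already lying in the compartment against its +x wall; 52 (x) by 102 (y) by 36 mm high, origin at the centre of its underside. It stays there.
- jar: Round white jar with a yellow label and red cap, loose, standing; 46 mm diameter to 66 mm height, then the cap of 44 mm diameter up to 90 mm. About 120 g. Origin: centre of underside.
- carton: White square carton with a green band, loose, standing; 42 by 42 by 95 mm high, about 90 g. Origin: centre of underside; x and y axes square to its sides.
- scanner: Code reader, loose, standing upright, nose down in the dock; about 200 g. Nose 54 (x) by 38 (y) mm from 0 to 34 mm height, grey handle 42 (x) by 28 (y) mm from 31 to 125 mm height. Origin: centre of its underside, which is the reading window; z up along the handle; x is its long side.
- dock: White charging dock, fixed; base 86 by 70 mm, rim 22 mm high, pocket 62 by 46 mm with its floor 6 mm above the table, in which the reader's nose stands loosely. Origin: underside centre; x along its long side.
- rack: Rack with four bottles between dock and tote, all fixed; 280 mm long along its x, 60 mm wide, 120 mm high at the bottle caps. Origin: underside centre.
- gel_bottle: Bystander: clear bottle with blue cap, 60 mm diameter, 120 mm high. Origin: underside centre.
- amber_jar: Bystander: small amber jar, 40 mm diameter, 60 mm high. Origin: underside centre.
- bowl: Bystander: steel bowl, 100 mm wide, 45 mm high. Origin: underside centre.
There are look-alikes about, which are no part of the job. Leave any purple look-alike of the scanner alone.

How it is judged:
By the outcome, as a careful person would: the job done as asked, in the order asked, and still so for the second after the job is handed in, while the arm keeps its last pose, push and grip.
It also fails if it takes over 72 s, if anything falls off the work surface, if the arm or the gripper's body presses on something with over 40 N, if the wrist force passes 120 N, or if a joint passes its speed limit or range.

## Working session

There is one attempt and no reset: what is moved stays moved. The work goes in short steps, Python scripts to look and compute and a shell command to move; the robot and the scene stay as the last step left them, time stands still between calls to the robot, and variables do not carry over. Pictures are saved under pics/ and viewed, and the job is handed in when it is done.

```bash
mkdir -p pics
python3 - <<'E'
from rig import status, grab_frame, env
import cv2,numpy as np
s=status.get_state();print(s, env.grasp_offset)
for n in ["scene","side","wrist"]:
    f=grab_frame(n);cv2.imwrite(f"pics/{n}0.png",f["frame"][:,:,::-1]);print(n,f["fx"],f["cx"],f["cy"],np.round(f["pose"],3).tolist())
E
```

```text
{'t': 0.0, 'q': array([-1.32422843,  0.41185349, -0.01272516,  1.59701159,  0.00561129,
        1.13433538, -0.0821822 ]), 'joint_velocities': array([-0.00154827, -0.00017643,  0.00083718,  0.00037682,  0.00065832,
        0.00013275, -0.00111477]), 'joint_efforts': array([ 8.27774397e-05, -5.87947333e+01,  6.41418099e-01, -2.91081262e+01,
       -5.38464217e-02,  1.81586755e-02,  1.42216709e-04]), 'tcp_pos': array([0.19337813, 0.59380357, 0.22185123]), 'orientation': array([ 1.56705795e-01,  9.87645015e-01, -7.83330266e-04, -6.51935211e-05]), 'wrist_force': array([-0.50075717, -0.18063695, -0.39325461]), 'ft_torque': array([-0.02321656,  0.06370523, -0.00615235]), 'opening': 0.0879562196222676} 0.0187
scene 371.51035930823116 316.9149855174997 201.65354821622023 [[-0.777, 0.519, -0.355, 0.943], [0.629, 0.652, -0.423, 0.377], [0.012, -0.552, -0.834, 0.915], [0.0, 0.0, 0.0, 1.0]]
side 495.1859792990199 310.72026968662755 198.45535653582755 [[-0.996, -0.071, 0.052, 0.529], [-0.087, 0.674, -0.734, 0.819], [0.017, -0.735, -0.678, 0.872], [0.0, 0.0, 0.0, 1.0]]
wrist 287.53487624871866 322.06934568034416 197.4933961283352 [[0.31, 0.923, 0.227, 0.131], [0.951, -0.301, -0.075, 0.614], [-0.001, 0.239, -0.971, 0.384], [0.0, 0.0, 0.0, 1.0]]
```

View pics/scene0.png

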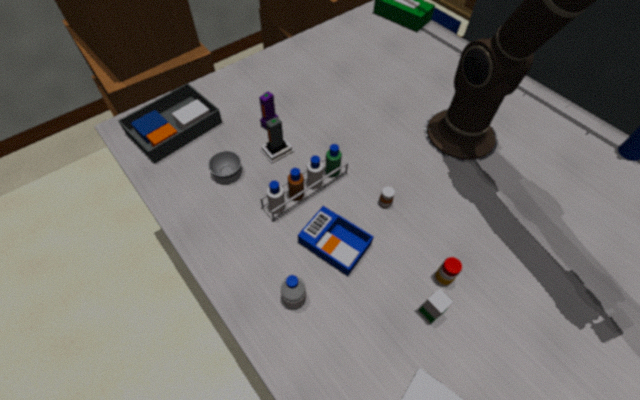

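View pics/side0.png

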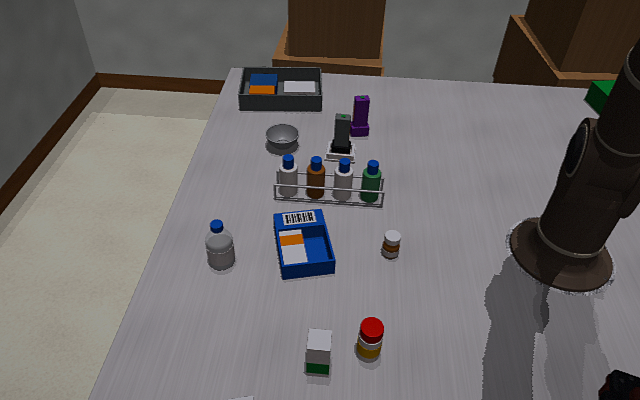

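View pics/wrist0.png

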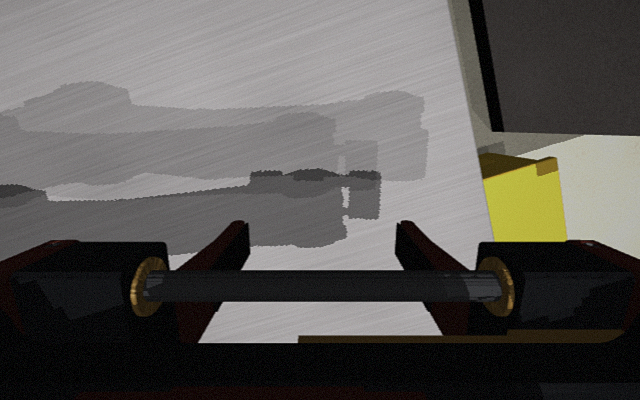

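Scene: jar (452,268), carton (436,303), tote (335,240), rack, dock (277,148) with grey reader, and the purple look-alike (267,108). Side: jar (370,340), carton (319,352), tote (303,243), reader (342,135). I'll enlarge crops next.

Run:
```python
import cv2
s=cv2.imread("pics/side0.png");c=cv2.imread("pics/scene0.png")
def crop(im,n,x,y,w,h,k):
    cv2.imwrite(f"pics/{n}.png",cv2.resize(im[y:y+h,x:x+w],None,fx=k,fy=k,interpolation=cv2.INTER_CUBIC))
crop(s,"s_tote",260,195,100,90,6)
crop(s,"s_jc",290,305,110,85,7)
crop(s,"s_dock",310,85,80,80,7)
crop(s,"s_rack",265,145,130,70,6)
crop(c,"c_tote",290,200,100,80,7)
crop(c,"c_jc",410,245,70,80,7)
crop(c,"c_dock",250,85,60,80,7)
```

```text
(no output)
```

View pics/s_tote.png

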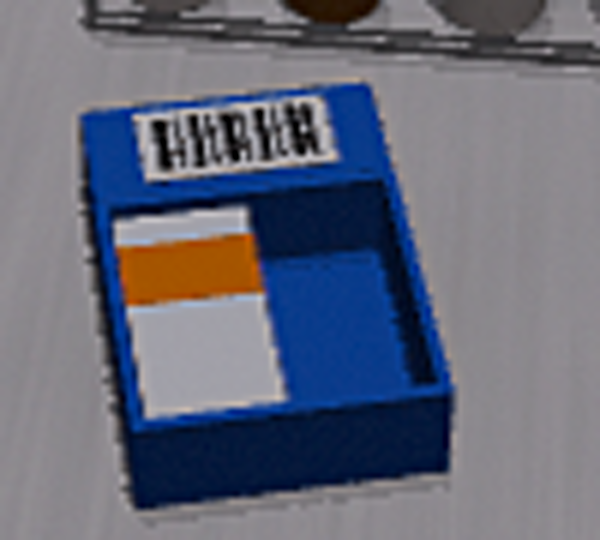

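View pics/s_jc.png

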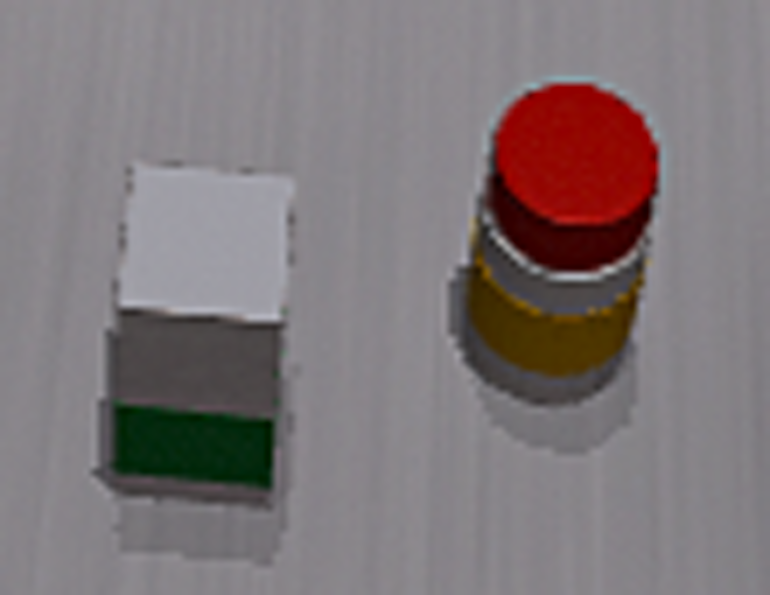

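View pics/s_dock.png

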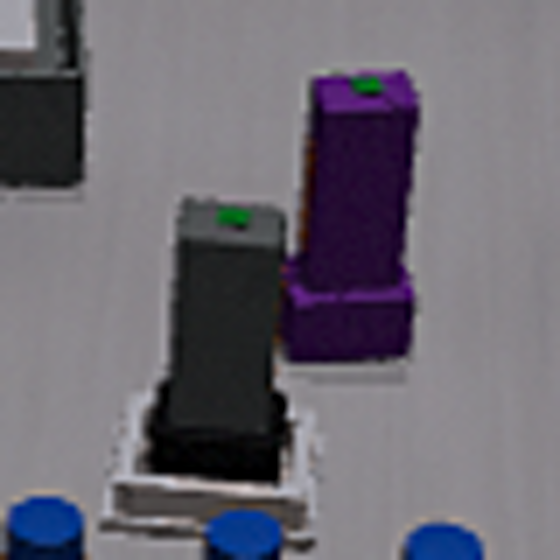

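View pics/s_rack.png

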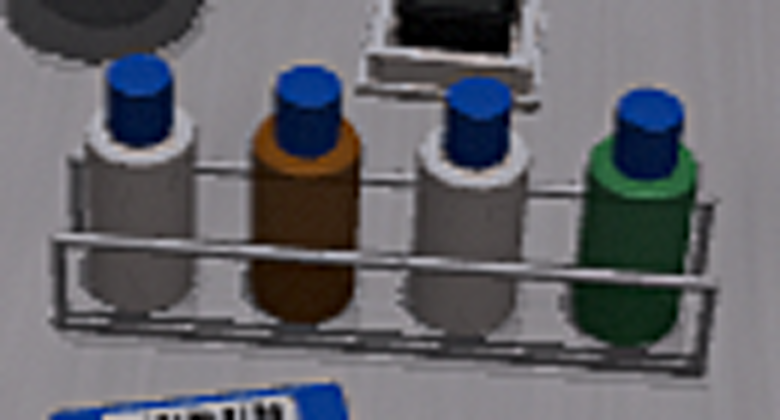

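View pics/c_tote.png

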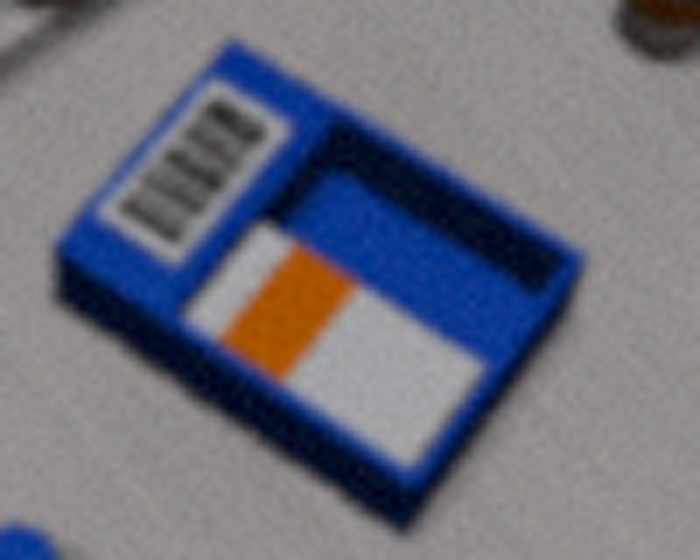

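View pics/c_jc.png

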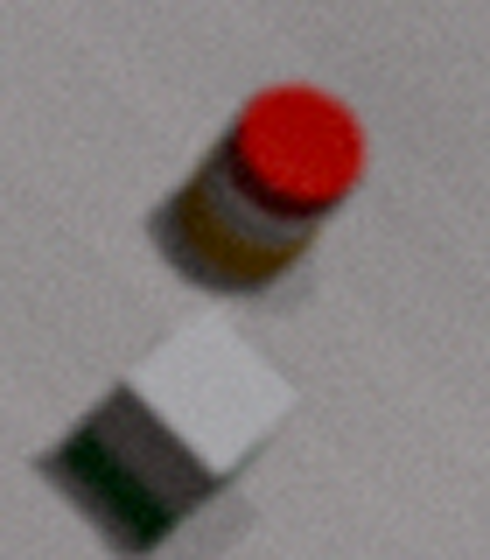

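View pics/c_dock.png

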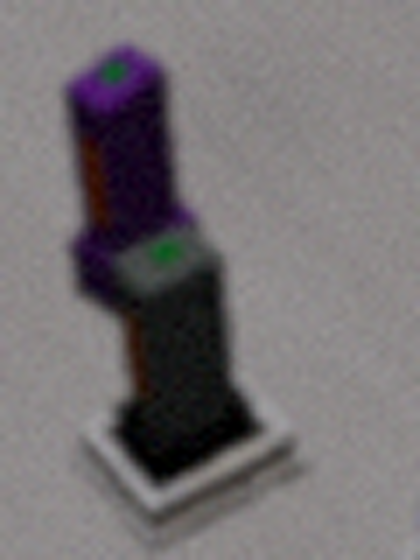

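```bash
cat > h.py <<'E'
import numpy as np, cv2
from scipy.optimize import least_squares
from rig import grab_frame,status,env
def cam(n):
    f=grab_frame(n);return f
def K(f): return np.array([[f["fx"],0,f["cx"]],[0,f["fy"],f["cy"]],[0,0,1]])
def proj(f,P):
    P=np.atleast_2d(P);T=np.linalg.inv(f["pose"]);c=P@T[:3,:3].T+T[:3,3];u=c@K(f).T
    return u[:,:2]/u[:,2:]
def px(p,x0,y0,k): return (np.array(p,float)+.5)/k-.5+[x0,y0]
def rz(a): c,s=np.cos(a),np.sin(a);return np.array([[c,-s,0],[s,c,0],[0,0,1]])
def fit(obs,x0,yaw=True):
    # obs: list of (frame, model pts Nx3, pix Nx2)
    def r(p):
        R=rz(p[2] if yaw else 0);o=[]
        for f,m,u in obs: o.append((proj(f,np.array(m)@R.T+[p[0],p[1],0])-u).ravel())
        return np.concatenate(o)
    s=least_squares(r,x0 if yaw else x0[:2]);return s.x,np.round(s.fun,1)
def ray(f,u,z):
    d=np.linalg.inv(K(f))@[u[0],u[1],1];d=f["pose"][:3,:3]@d;o=f["pose"][:3,3];return o+d*(z-o[2])/d[2]
E
cat > m.py <<'E'
from h import *
S=cam("side");C=cam("scene")
a=np.array
def corners(x0,x1,y0,y1,z): return a([[x1,y0,z],[x0,y0,z],[x0,y1,z],[x1,y1,z]])/1000
def rep(name,fS,fC,x0,**k):
    for n,o in(("both",[*fS,*fC]),("side",fS),("scene",fC)):
        p,e=fit(o,x0,**k);print(name,n,np.round(p,4),"rms px",np.round(np.sqrt((e**2).mean()),2))
rim=corners(-59,59,-108,58,45);lab=corners(-38,38,-102,-64,46)
rep("tote",[(S,rim,px([(82,115),(372,84),(450,388),(132,432)],260,195,6)),(S,lab,px([(133,115),(325,97),(340,160),(147,180)],260,195,6))],
 [(C,rim,px([(62,250),(232,42),(582,258),(410,495)],290,200,7)),(C,lab,px([(100,212),(215,82),(293,128),(178,265)],290,200,7))],[.5,.2,0])
t=corners(-21,21,-21,21,95)
rep("carton",[(S,t,px([(133,167),(294,178),(285,322),(118,308)],290,305,7))],[(C,t,px([(130,383),(213,308),(298,397),(222,475)],410,245,7))],[.5,.5,0])
rep("jar",[(S,a([[0,0,.09]]),px([(577,153)],290,305,7))],[(C,a([[0,0,.09]]),px([(298,145)],410,245,7))],[.5,.5],yaw=False)
t=corners(-21,21,-14,14,131)
rep("reader",[(S,t,px([(183,198),(288,207),(284,245),(175,238)],310,85,7))],[(C,t,px([(115,265),(183,228),(220,262),(150,293)],250,85,7))],[.5,-.2,0])
print("bottles",[np.round(ray(S,px(p,265,145,6),.12)[:2],3) for p in[(140,70),(308,82),(480,95),(650,105)]])
print("purple",[np.round(ray(S,px(p,310,85,7),.125)[:2],3) for p in[(360,90)]])
print("amber",np.round(ray(S,(392,236),.06)[:2],3),"gel",np.round(ray(S,(217,225),.12)[:2],3))
print("dock near",[np.round(ray(S,px(p,310,85,7),.022)[:2],3) for p in[(130,395),(315,420),(305,515),(112,488)]])
E
python3 m.py
```

```text
tote both [0.5948 0.0739 0.2515] rms px 0.64
tote side [0.5937 0.074  0.2516] rms px 0.43
tote scene [0.5965 0.074  0.2509] rms px 0.58
carton both [0.5424 0.3425 0.0035] rms px 0.69
carton side [0.5418 0.3425 0.0049] rms px 0.26
carton scene [0.5436 0.3425 0.001 ] rms px 0.83
jar both [0.4493 0.3036] rms px 0.74
jar side [0.4479 0.3039] rms px 0.0
jar scene [0.4527 0.3033] rms px 0.0
reader both [ 0.5299 -0.3199 -0.006 ] rms px 0.84
reader side [ 0.5282 -0.3186 -0.0357] rms px 0.14
reader scene [ 0.5322 -0.3198  0.0247] rms px 0.91
bottles [array([ 0.656, -0.142]), array([ 0.587, -0.142]), array([ 0.516, -0.141]), array([ 0.447, -0.142])]
purple [array([ 0.48 , -0.431])]
amber [0.399 0.045] gel [0.776 0.108]
dock near [array([ 0.565, -0.352]), array([ 0.489, -0.343]), array([ 0.491, -0.279]), array([ 0.569, -0.288])]
```

```bash
cat > go.py <<'E'
# usage: go.py x y z theta_deg -> shift in tool axes at present yaw, remaining spin
import sys; from h import *
from scipy.spatial.transform import Rotation as R
s=status.get_state();M=R.from_quat(s["orientation"]).as_matrix();p=s["tcp_pos"]
th=np.degrees(np.arctan2(M[1,1],M[0,1]))
print("t",round(s["t"],2),"tcp",np.round(p,4),"jaw ang",round(th,2),"tilt",np.round(M[:2,2],4),"open",round(s["opening"],4),"F",np.round(s["wrist_force"],1),"q7",round(s["q"][6],2))
if len(sys.argv)>4:
    g=np.array(list(map(float,sys.argv[1:4])));tt=float(sys.argv[4])
    print("spin(units)",round((th-tt)/180,4));
    print("tool shift now",np.round(M.T@(g-p),4))
    c=np.radians(tt);Y=np.array([np.cos(c),np.sin(c),0]);Z=np.array([0,0,-1.]);X=np.cross(Y,Z)
    d=g-p;print("tool shift after spin",np.round([d@X,d@Y,d@Z],4))
E
python3 -m jog '{"xyz":[[0,0,0],[0,0,0],[0,0,0],[0,0,0],[0,0,0]],"spin":[0.035,0.035,0.035,0.035,0.035],"jaw":[-1,-1,-1,-1,-1]}' 20
python3 -m jog '{"xyz":[[0,0,0],[0,0,0],[0,0,0],[0,0,0],[0,0,0]],"spin":[0.035,0.035,0.035,0.035,0],"jaw":[-1,-1,-1,-1,-1]}'
python3 go.py .4493 .3036 .16 14.4
```

```text
t: 0.67
tcp_pos: [0.1935, 0.5942, 0.2225]
orientation: [0.421, 0.907, -0.0, 0.0]
wrist_force: [0.1, -0.2, 0.3]
opening: 0.0878
t: 1.08
tcp_pos: [0.1934, 0.5942, 0.2225]
orientation: [0.609, 0.793, -0.0, 0.0]
wrist_force: [-0.4, -0.6, 0.3]
opening: 0.0878
t 1.08 tcp [0.1934 0.5942 0.2225] jaw ang 14.99 tilt [ 0.0001 -0.0003] open 0.0878 F [-0.4 -0.6  0.3] q7 -1.0
spin(units) 0.0033
tool shift now [-0.3469  0.172   0.0626]
tool shift after spin [-0.3451  0.1756  0.0625]
```

```bash
python3 -m jog '{"xyz":[[-0.0345,0.0175,0.003],[-0.0345,0.0175,0.003],[-0.0345,0.0175,0.003],[-0.0345,0.0175,0.003],[-0.0345,0.0175,0.003]],"spin":[0.003,0,0,0,0],"jaw":[-1,-1,-1,-1,-1]}' >/dev/null
python3 -m jog '{"xyz":[[-0.0345,0.0175,0.003],[-0.0345,0.0175,0.003],[-0.0345,0.0175,0.003],[-0.0345,0.0175,0.003],[-0.0345,0.0175,0.003]],"spin":[0,0,0,0,0],"jaw":[-1,-1,-1,-1,-1]}' >/dev/null
python3 -m jog '{"xyz":[[0,0,0],[0,0,0]],"spin":[0,0],"jaw":[-1,-1]}' >/dev/null
python3 go.py .4493 .3036 .0593 14.4
python3 - <<'E'
from h import *
f=cam("wrist");cv2.imwrite("pics/w1.png",f["frame"][:,:,::-1]);print(np.round(f["pose"],4).tolist())
print(proj(f,[[.4493,.3036,.09],[.5424,.3425,.095]]))
E
```

```text
t 2.08 tcp [0.4523 0.303  0.1926] jaw ang 14.62 tilt [ 0.0003 -0.0006] open 0.0878 F [ 0.1  1.  -0.2] q7 -0.31
spin(units) 0.0012
tool shift now [ 0.0015 -0.0028  0.1333]
tool shift after spin [ 0.0014 -0.0027  0.1333]
[[0.9678, 0.2446, 0.0597, 0.4352], [0.2518, -0.9395, -0.2324, 0.366], [-0.0007, 0.24, -0.9708, 0.3542], [0.0, 0.0, 0.0, 1.0]]
[[320.07091419 196.07657954]
 [428.99768779 182.31645648]]
```

View pics/w1.png

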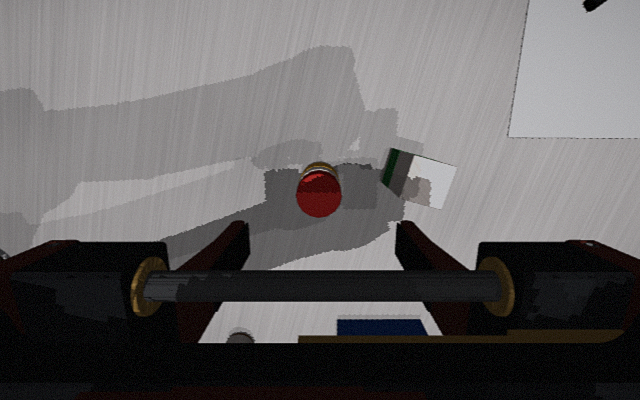

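Wrist view: red cap centred at about (319,194), carton top about (430,181); both within 2 px of the predictions. I'll descend and grip.

```bash
python3 -m jog '{"xyz":[[0.002,-0.003,0.027],[0,0,0.027],[0,0,0.027],[0,0,0.027],[0,0,0.025]],"spin":[0.001,0,0,0,0],"jaw":[-1,-1,-1,-1,-1]}' >/dev/null
python3 -m jog '{"xyz":[[0,0,0],[0,0,0],[0,0,0],[0,0,0],[0,0,0]],"spin":[0,0,0,0,0],"jaw":[-1,1,1,1,1]}' 20
python3 -m jog '{"xyz":[[0,0,0],[0,0,0],[0,0,0],[0,0,0],[0,0,0]],"spin":[0,0,0,0,0],"jaw":[1,1,1,1,1]}' 
python3 go.py .4493 .3036 .0593 14.4
```

```text
t: 2.97
tcp_pos: [0.448, 0.3075, 0.0613]
orientation: [0.612, 0.791, 0.001, 0.0]
wrist_force: [-1.0, -0.1, -0.2]
opening: 0.0647
t: 3.38
tcp_pos: [0.4477, 0.3068, 0.0601]
orientation: [0.612, 0.791, 0.0, 0.0]
wrist_force: [-0.6, -0.5, 5.4]
opening: 0.0449
t 3.38 tcp [0.4477 0.3068 0.0601] jaw ang 14.54 tilt [0.0006 0.0007] open 0.0449 F [-0.6 -0.5  5.4] q7 -0.25
spin(units) 0.0008
tool shift now [-0.0035  0.0008  0.0008]
tool shift after spin [-0.0035  0.0008  0.0008]
```

```bash
python3 -m jog '{"xyz":[[0,0,0],[0,0,-0.01],[0,0,-0.025],[0,0,-0.03],[0,0,-0.03]],"spin":[0,0,0,0,0],"jaw":[1,1,1,1,1]}' 30
python3 -m jog '{"xyz":[[0,0,-0.01],[0,0,0],[0,0,0]],"spin":[0,0,0],"jaw":[1,1,1]}' 
python3 go.py .5632 .0905 .15 14.4
python3 - <<'E'
from h import *
f=cam("wrist");cv2.imwrite("pics/w2.png",f["frame"][:,:,::-1])
E
```

```text
t: 3.8
tcp_pos: [0.4467, 0.3058, 0.1555]
orientation: [0.612, 0.791, -0.001, -0.0]
wrist_force: [0.7, 0.6, -1.7]
opening: 0.0446
t: 4.05
tcp_pos: [0.447, 0.3065, 0.1645]
orientation: [0.612, 0.791, 0.0, -0.0]
wrist_force: [0.3, 0.4, -1.7]
opening: 0.0446
t 4.05 tcp [0.447  0.3065 0.1645] jaw ang 14.56 tilt [0.0001 0.0004] open 0.0446 F [ 0.3  0.4 -1.7] q7 -0.31
spin(units) 0.0009
tool shift now [-0.2383  0.0581  0.0144]
tool shift after spin [-0.2381  0.0588  0.0145]
```

View pics/w2.png

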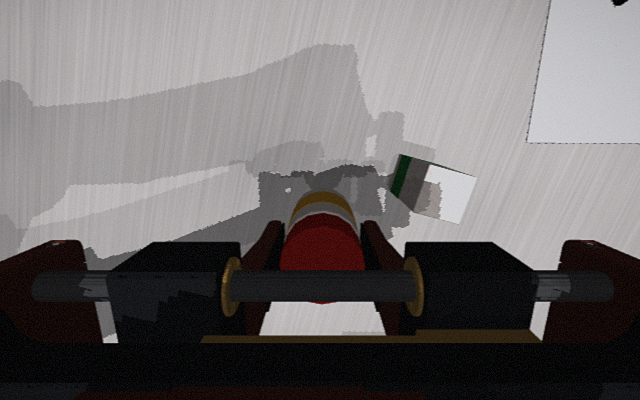

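```bash
python3 -m jog '{"xyz":[[-0.03,0.008,0],[-0.03,0.008,0],[-0.03,0.008,0],[-0.03,0.008,0],[-0.03,0.008,0]],"spin":[0.001,0,0,0,0],"jaw":[1,1,1,1,1]}' >/dev/null
python3 -m jog '{"xyz":[[-0.03,0.008,0],[-0.03,0.006,0],[-0.026,0.004,0],[0,0,0],[0,0,0]],"spin":[0,0,0,0,0],"jaw":[1,1,1,1,1]}' >/dev/null
python3 -m jog '{"xyz":[[0,0,0],[0,0,0]],"spin":[0,0],"jaw":[1,1]}' 
python3 go.py .5632 .0905 .0651 14.4
python3 - <<'E'
from h import *
f=cam("wrist");cv2.imwrite("pics/w3.png",f["frame"][:,:,::-1])
im=f["frame"][:,:,::-1]
cv2.imwrite("pics/w3c.png",cv2.resize(im[100:320,180:440],None,fx=3,fy=2.7,interpolation=cv2.INTER_CUBIC)[:600])
t=np.array([.5948,.0739,0]);Rm=rz(.2515)
for x,y in[(-59,58),(59,58),(-54,53),(54,53),(-59,-108)]:
    print(x,y,np.round(proj(f,Rm@np.array([x,y,45])/1000+t),1))
s=status.get_state();p=s["tcp_pos"]
print("tcp axis at cap top", proj(f,p+[0,0,.031]),proj(f,p+[0,0,.031-.024]),proj(f,p+[0,0,-.059]))
for n in("side","scene"):
    g=cam(n);u=proj(g,np.array([[.575,.08,.08]]))[0].astype(int);c=g["frame"][u[1]-55:u[1]+55,u[0]-65:u[0]+65,::-1]
    cv2.imwrite(f"pics/{n}3.png",cv2.resize(c,None,fx=5,fy=5,interpolation=cv2.INTER_CUBIC));print(n,u-[65,55])
E
```

```text
t: 5.1
tcp_pos: [0.5611, 0.0937, 0.1635]
orientation: [0.612, 0.791, -0.001, -0.001]
wrist_force: [-0.3, 0.2, -1.8]
opening: 0.0452
t 5.1 tcp [0.5611 0.0937 0.1635] jaw ang 14.47 tilt [-0.0021  0.    ] open 0.0452 F [-0.3  0.2 -1.8] q7 0.17
spin(units) 0.0004
tool shift now [-0.0036  0.0014  0.0984]
tool shift after spin [-0.0036  0.0012  0.0984]
-59 58 [[291.1 163.4]]
59 58 [[412.2 163.5]]
-54 53 [[296.3 168.5]]
54 53 [[406.7 168.6]]
-59 -108 [[294.9 312.4]]
tcp axis at cap top [[323.85497732 262.31465904]] [[323.72404643 243.22210459]] [[323.50109019 210.7102642 ]]
side [247 180]
scene [286 176]
```

View pics/w3.png

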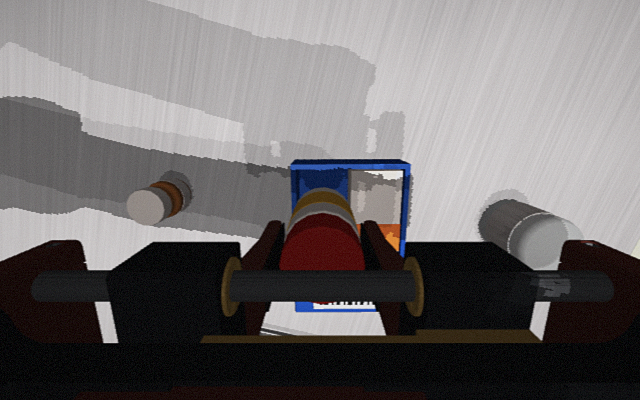

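View pics/side3.png

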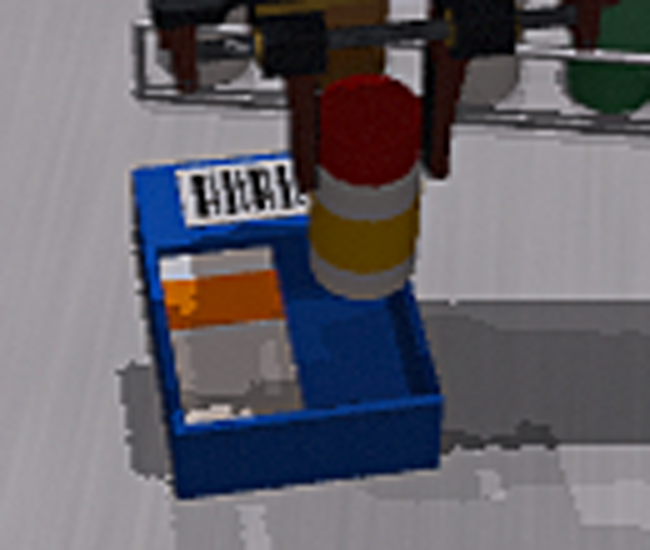

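View pics/scene3.png

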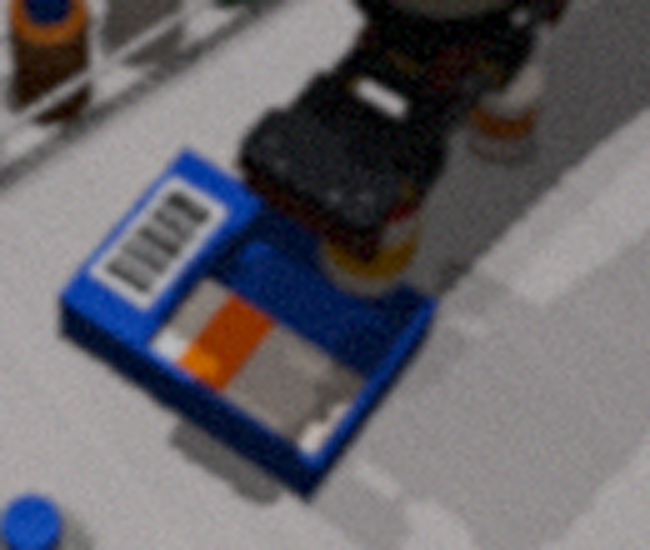

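View pics/w3c.png

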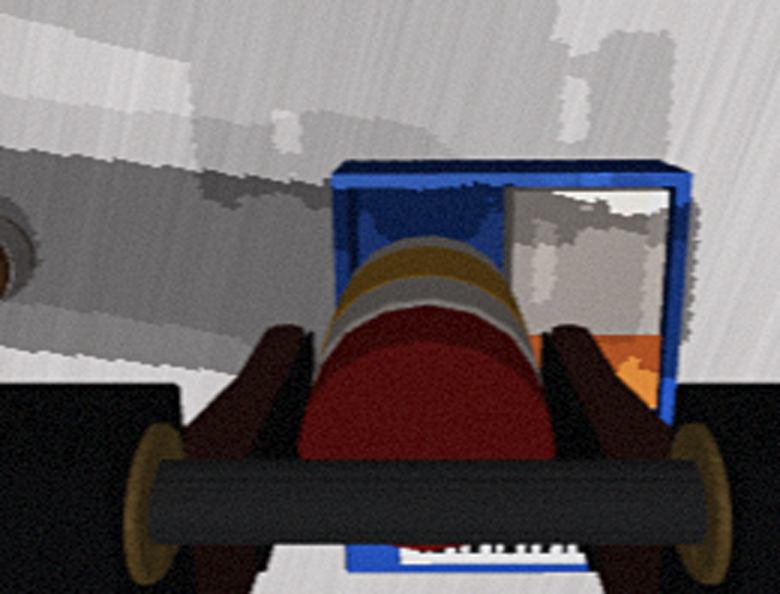

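```bash
python3 -m jog '{"xyz":[[0,0.001,0.02],[0,0,0.025],[0,0,0.025],[0,0,0.015],[0,0,0.005]],"spin":[0,0,0,0,0],"jaw":[1,1,1,1,1]}' 
python3 -m jog '{"xyz":[[0,0,0],[0,0,0]],"spin":[0,0],"jaw":[1,1]}' 
python3 go.py .5630 .0935 .0651 14.4
```

```text
t: 5.67
tcp_pos: [0.5613, 0.0932, 0.0722]
orientation: [0.613, 0.79, -0.001, -0.001]
wrist_force: [-0.0, -0.1, -1.3]
opening: 0.0449
t: 5.83
tcp_pos: [0.5635, 0.0929, 0.0752]
orientation: [0.613, 0.79, 0.0, 0.0]
wrist_force: [0.8, -0.6, -0.5]
opening: 0.0445
t 5.83 tcp [0.5635 0.0929 0.0752] jaw ang 14.39 tilt [0.0005 0.0001] open 0.0445 F [ 0.8 -0.6 -0.5] q7 0.23
spin(units) -0.0
tool shift now [ 0.0007 -0.0003  0.0101]
tool shift after spin [ 0.0007 -0.0003  0.0101]
```

```bash
python3 -m jog '{"xyz":[[0.001,0,0.004],[0,0,0.003],[0,0,0.002],[0,0,0],[0,0,0]],"spin":[0,0,0,0,0],"jaw":[1,1,1,1,1]}' 
python3 go.py .5630 .0935 .0651 14.4
python3 - <<'E'
from h import *
for n in("side",):
    g=cam(n);u=proj(g,np.array([[.575,.08,.08]]))[0].astype(int);c=g["frame"][u[1]-55:u[1]+55,u[0]-65:u[0]+65,::-1]
    cv2.imwrite(f"pics/{n}4.png",cv2.resize(c,None,fx=5,fy=5,interpolation=cv2.INTER_CUBIC))
E
```

```text
t: 6.25
tcp_pos: [0.5629, 0.0935, 0.0658]
orientation: [0.613, 0.79, 0.0, 0.0]
wrist_force: [0.4, -0.1, -1.3]
opening: 0.045
t 6.25 tcp [0.5629 0.0935 0.0658] jaw ang 14.36 tilt [0.0002 0.0001] open 0.045 F [ 0.4 -0.1 -1.3] q7 0.23
spin(units) -0.0002
tool shift now [-0.0001  0.0001  0.0007]
tool shift after spin [-0.0001  0.0001  0.0007]
```

View pics/side4.png

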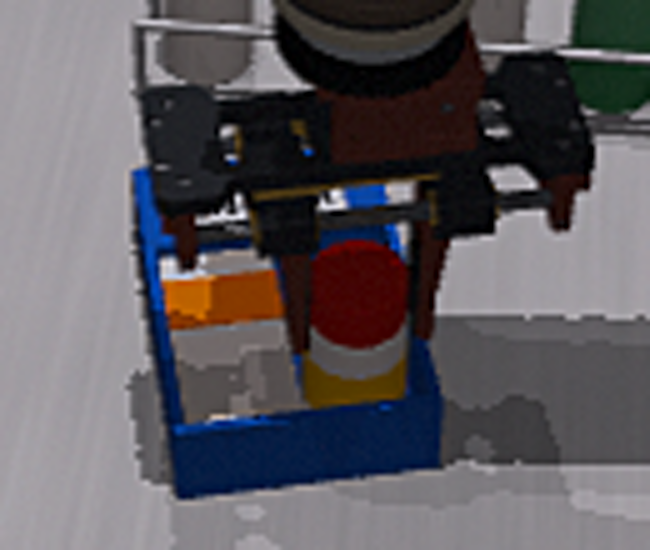

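The jar is in the near half of the gap, about 1 mm off the floor. I'll lower it, release and rise.

```bash
python3 -m jog '{"xyz":[[0,0,0.001],[0,0,0],[0,0,0],[0,0,0],[0,0,0]],"spin":[0,0,0,0,0],"jaw":[1,1,-1,-1,-1]}' 
python3 -m jog '{"xyz":[[0,0,0],[0,0,-0.02],[0,0,-0.035],[0,0,-0.035],[0,0,-0.02]],"spin":[0,0,0,0,0],"jaw":[-1,-1,-1,-1,-1]}' 
python3 -m jog '{"xyz":[[0,0,0],[0,0,0],[0,0,0]],"spin":[0.027,0.027,0.026],"jaw":[-1,-1,-1]}' >/dev/null
python3 go.py .5424 .3425 .15 0.2
```

```text
t: 6.72
tcp_pos: [0.5629, 0.0936, 0.0646]
orientation: [0.613, 0.79, 0.0, 0.0]
wrist_force: [0.0, 0.3, -0.3]
opening: 0.0614
t: 7.13
tcp_pos: [0.564, 0.0934, 0.1779]
orientation: [0.613, 0.79, 0.001, 0.001]
wrist_force: [0.2, 0.5, -0.4]
opening: 0.0872
t 7.38 tcp [0.5631 0.0936 0.1753] jaw ang -0.28 tilt [0.0011 0.0007] open 0.0881 F [-0.1 -0.1  0.5] q7 -0.06
spin(units) -0.0026
tool shift now [ 0.2488 -0.0219  0.0254]
tool shift after spin [ 0.2489 -0.0198  0.0253]
```

```bash
python3 -m jog '{"xyz":[[0.03,-0.003,0],[0.034,-0.003,0],[0.034,-0.003,0],[0.034,-0.003,0],[0.034,-0.003,0]],"spin":[-0.002,0,0,0,0],"jaw":[-1,-1,-1,-1,-1]}' >/dev/null
python3 -m jog '{"xyz":[[0.034,-0.003,0],[0.03,-0.002,0],[0.019,-0.001,0],[0,0,0],[0,0,0]],"spin":[0,0,0,0,0],"jaw":[-1,-1,-1,-1,-1]}' >/dev/null
python3 -m jog '{"xyz":[[0,0,0],[0,0,0]],"spin":[0,0],"jaw":[-1,-1]}' >/dev/null
python3 go.py .5424 .3425 .0593 0.2
python3 - <<'E'
from h import *
f=cam("wrist");im=f["frame"][:,:,::-1]
cv2.imwrite("pics/w5.png",cv2.resize(im[100:320,180:440],None,fx=3,fy=2.7,interpolation=cv2.INTER_CUBIC))
P=np.array([[21,-21,95],[-21,-21,95],[-21,21,95],[21,21,95]])/1000+[.5424,.3425,0]
print((proj(f,P)-[180,100]+.5)*[3,2.7])
g=cam("side");u=proj(g,np.array([[.575,.08,.08]]))[0].astype(int);c=g["frame"][u[1]-55:u[1]+55,u[0]-65:u[0]+65,::-1]
cv2.imwrite(f"pics/side5.png",cv2.resize(c,None,fx=5,fy=5,interpolation=cv2.INTER_CUBIC))
E
```

```text
t 8.38 tcp [0.5412 0.3406 0.1747] jaw ang 0.2 tilt [ 0.0002 -0.0007] open 0.0878 F [ 0.1 -0.7 -0.7] q7 -0.45
spin(units) 0.0
tool shift now [0.002  0.0012 0.1154]
tool shift after spin [0.0019 0.0012 0.1154]
[[505.72955832 337.52173879]
 [363.38592128 337.13919081]
 [361.14962862 210.64561209]
 [509.36871918 211.0390837 ]]
```

View pics/w5.png

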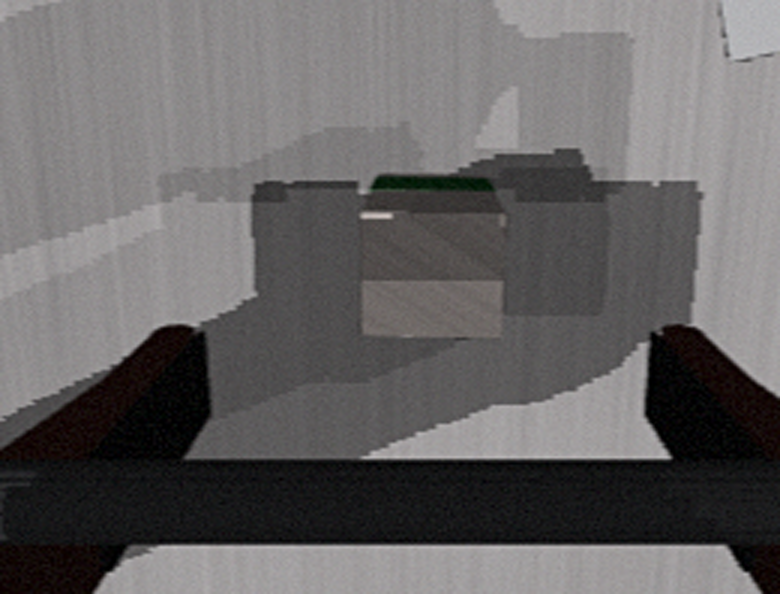

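View pics/side5.png

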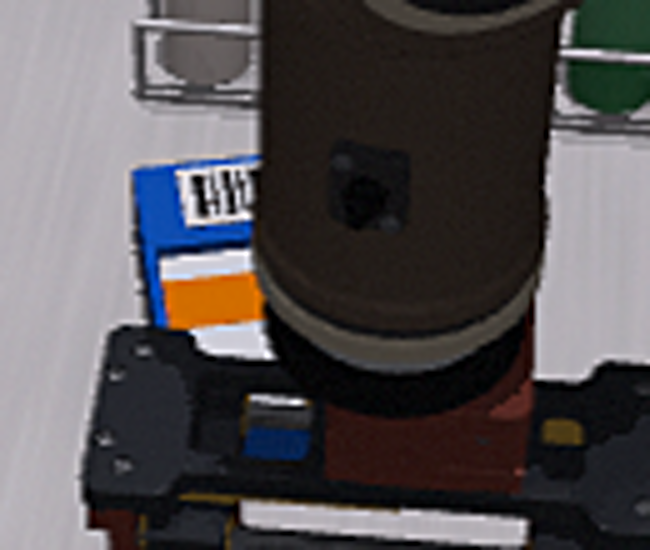

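Carton top spans (360–503, 212–337) in the crop, about 1 mm from the prediction and square to the jaws. Descending to grip it.

```bash
python3 -m jog '{"xyz":[[0.002,0,0.02],[0,0,0.03],[0,0,0.03],[0,0,0.025],[0,0,0.009]],"spin":[0,0,0,0,0],"jaw":[-1,-1,-1,-1,-1]}' >/dev/null
python3 -m jog '{"xyz":[[0,0,0],[0,0,0],[0,0,0],[0,0,0],[0,0,0]],"spin":[0,0,0,0,0],"jaw":[-1,-1,1,1,1]}' 20
python3 -m jog '{"xyz":[[0,0,0],[0,0,0],[0,0,0],[0,0,0],[0,0,0]],"spin":[0,0,0,0,0],"jaw":[1,1,1,1,1]}' 
python3 go.py .5414 .3423 .0593 0.2
python3 - <<'E'
from h import *
g=cam("side");c=g["frame"][180:290,247:377,::-1]
cv2.imwrite(f"pics/side6.png",cv2.resize(c,None,fx=5,fy=5,interpolation=cv2.INTER_CUBIC))
E
```

```text
t: 9.32
tcp_pos: [0.5414, 0.345, 0.0623]
orientation: [0.705, 0.709, 0.001, 0.0]
wrist_force: [-0.4, -0.2, 0.5]
opening: 0.0714
t: 9.73
tcp_pos: [0.5408, 0.3445, 0.0608]
orientation: [0.705, 0.709, 0.0, 0.0]
wrist_force: [0.0, -0.0, 1.3]
opening: 0.0422
t 9.73 tcp [0.5408 0.3445 0.0608] jaw ang 0.33 tilt [0.0003 0.0001] open 0.0422 F [ 0.  -0.   1.3] q7 -0.4
spin(units) 0.0007
tool shift now [-0.0022  0.0006  0.0015]
tool shift after spin [-0.0022  0.0006  0.0015]
```

View pics/side6.png

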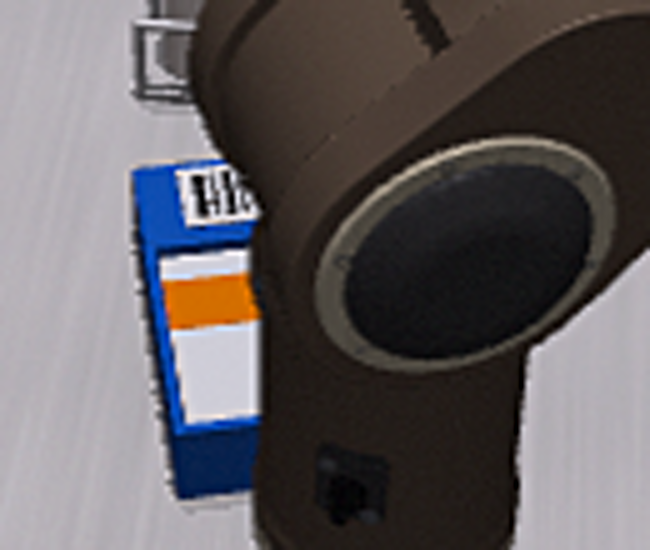

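```bash
python3 -m jog '{"xyz":[[0,0,-0.015],[0,0,-0.03],[0,0,-0.035],[0,0,-0.035],[0,0,-0.015]],"spin":[0,0,0,0,0],"jaw":[1,1,1,1,1]}' 30
python3 -m jog '{"xyz":[[0,0,0],[0,0,0],[0,0,0],[0,0,0],[0,0,0]],"spin":[-0.027,-0.026,-0.026,0,0],"jaw":[1,1,1,1,1]}' 
python3 go.py .5745 .0442 .19 14.4
```

```text
t: 10.2
tcp_pos: [0.5422, 0.345, 0.1952]
orientation: [0.705, 0.709, 0.002, 0.0]
wrist_force: [0.4, 0.7, -1.4]
opening: 0.042
t: 10.62
tcp_pos: [0.5405, 0.3442, 0.1904]
orientation: [0.613, 0.79, -0.0, -0.0]
wrist_force: [-0.7, -0.1, -0.6]
opening: 0.0418
t 10.62 tcp [0.5405 0.3442 0.1904] jaw ang 14.39 tilt [-0.0005 -0.0001] open 0.0418 F [-0.7 -0.1 -0.6] q7 -0.24
spin(units) -0.0001
tool shift now [-0.2991 -0.0416  0.0004]
tool shift after spin [-0.2991 -0.0417  0.0004]
```

```bash
python3 -m jog '{"xyz":[[-0.03,-0.004,0],[-0.034,-0.005,0],[-0.034,-0.005,0],[-0.034,-0.005,0],[-0.034,-0.005,0]],"spin":[0,0,0,0,0],"jaw":[1,1,1,1,1]}' >/dev/null
python3 -m jog '{"xyz":[[-0.034,-0.005,0],[-0.034,-0.005,0],[-0.034,-0.005,0],[-0.02,-0.002,0],[-0.011,-0.001,0]],"spin":[0,0,0,0,0],"jaw":[1,1,1,1,1]}' >/dev/null
python3 -m jog '{"xyz":[[0,0,0],[0,0,0],[0,0,0],[0,0,0]],"spin":[0,0,0,0],"jaw":[1,1,1,1]}' 
python3 go.py .5745 .0442 .19 14.4
python3 - <<'E'
from h import *
f=cam("wrist");im=f["frame"][:,:,::-1]
cv2.imwrite("pics/w7.png",cv2.resize(im[100:320,180:440],None,fx=3,fy=2.7,interpolation=cv2.INTER_CUBIC))
g=cam("side");c=g["frame"][180:290,247:377,::-1]
cv2.imwrite(f"pics/side7.png",cv2.resize(c,None,fx=5,fy=5,interpolation=cv2.INTER_CUBIC))
E
```

```text
t: 11.78
tcp_pos: [0.5749, 0.0468, 0.1904]
orientation: [0.611, 0.792, 0.0, -0.0]
wrist_force: [0.0, 0.6, -1.8]
opening: 0.0419
t 11.78 tcp [0.5749 0.0468 0.1904] jaw ang 14.69 tilt [-0.0005  0.0007] open 0.0419 F [ 0.   0.6 -1.8] q7 0.26
spin(units) 0.0016
tool shift now [-0.0024 -0.001   0.0004]
tool shift after spin [-0.0024 -0.001   0.0004]
```

View pics/w7.png

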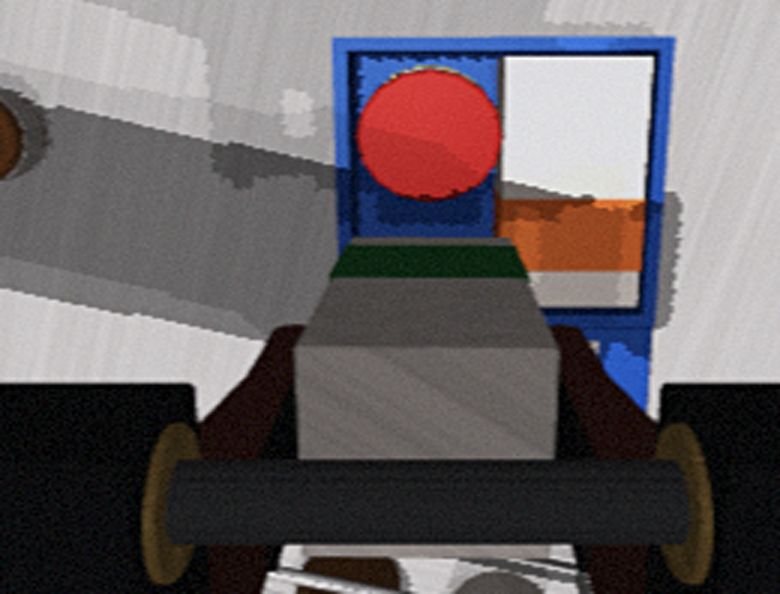

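View pics/side7.png

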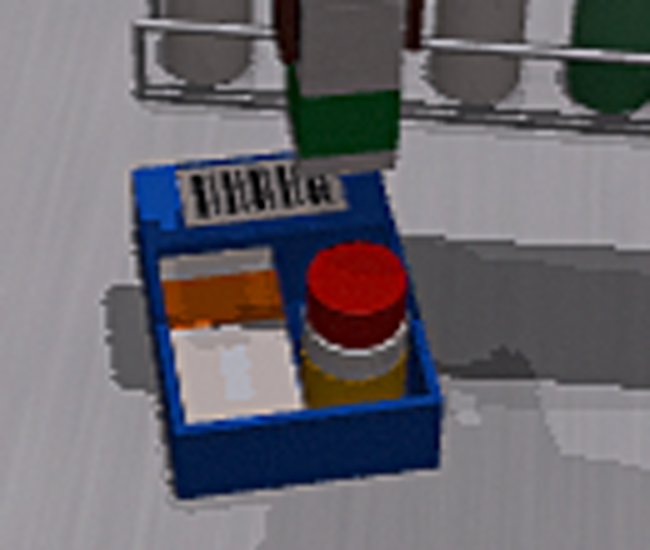

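Run:
```python
from h import *
f=cam("wrist")
c=lambda u:(np.array(u)+.5)/[3,2.7]-.5+[180,100]
j=ray(f,c((430,133.5)),.095);print("jar",j)
obs=[(f,np.array([[-59,58,45],[59,58,45],[54,-53,45.]])/1000,np.array([c((333,38)),c((676,38)),c((654,325))]))]
p,e=fit(obs,[.594,.074,.25]);print(p,e)
for t in([.594,.0739,.2515],p):
    print("jar in tote",rz(-t[2])@(j-[t[0],t[1],0])*1000)
# carton top edge & its centre in tool frame
s=status.get_state();P=s["tcp_pos"];print(P)
# carton top z: tcp+.095-.0608
for u in[(297,347),(558,347)]:
    r=ray(f,c(u),P[2]+.0342);a=np.radians(14.69);d=r-P;print("carton far top corner in tool x,y mm",1000*(d@[-np.sin(a),np.cos(a),0]),1000*(d@[np.cos(a),np.sin(a),0]))
```

```text
jar [0.56325803 0.09063646 0.095     ]
[0.59620259 0.07145739 0.26521827] [ 0.6  1.7  1.2  0.5 -1.9 -2.6]
jar in tote [-25.60985166  23.86029638  95.        ]
jar in tote [-26.76544756  27.14390674  95.        ]
[0.57496677 0.04587713 0.19052394]
carton far top corner in tool x,y mm 19.310083476567456 -21.029859437374995
carton far top corner in tool x,y mm 19.28676443538034 19.75218814644683
```

```bash
python3 -m jog '{"xyz":[[-0.002,0,0.01],[0,0,0.02],[0,0,0.01],[0,0,0],[0,0,0]],"spin":[0.001,0,0,0,0],"jaw":[1,1,1,1,1]}' >/dev/null
python3 -m jog '{"xyz":[[0,0,0],[0,0,0]],"spin":[0,0],"jaw":[1,1]}' >/dev/null
python3 go.py .5752 .0439 .0658 14.4
python3 - <<'E'
from h import *
f=cam("wrist");im=f["frame"][:,:,::-1]
cv2.imwrite("pics/w8.png",cv2.resize(im[100:320,180:440],None,fx=3,fy=2.7,interpolation=cv2.INTER_CUBIC))
g=cam("side");c=g["frame"][180:290,247:377,::-1]
cv2.imwrite(f"pics/side8.png",cv2.resize(c,None,fx=5,fy=5,interpolation=cv2.INTER_CUBIC))
E
```

```text
t 12.52 tcp [0.5761 0.0425 0.1514] jaw ang 14.36 tilt [0.0011 0.0002] open 0.0418 F [ 0.1 -0.3 -0.6] q7 0.28
spin(units) -0.0002
tool shift now [ 0.0015 -0.0006  0.0856]
tool shift after spin [ 0.0015 -0.0005  0.0856]
```

View pics/w8.png

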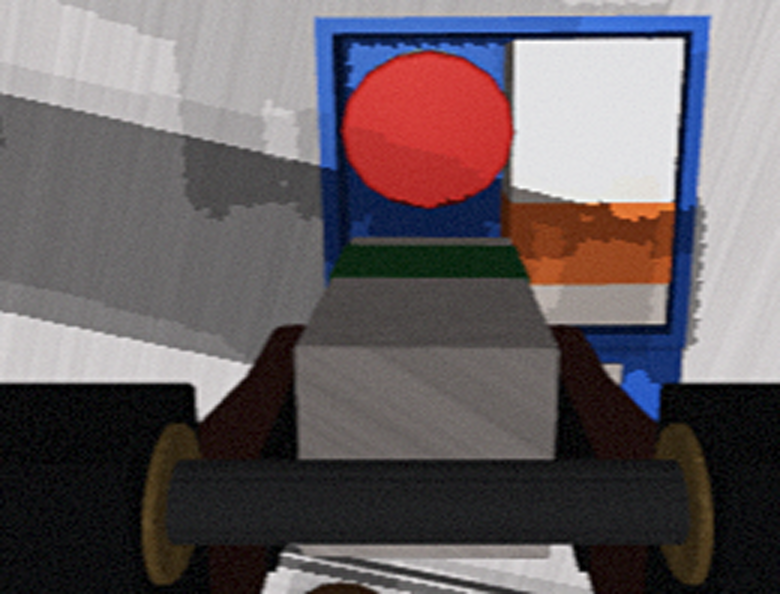

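View pics/side8.png

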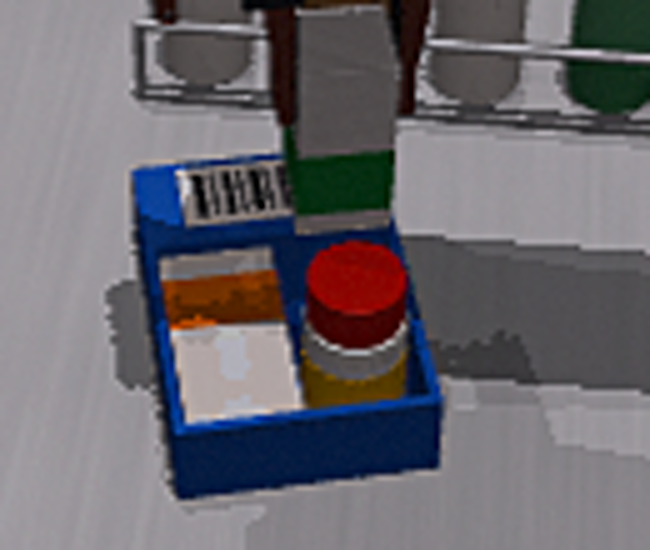

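```bash
python3 -m jog '{"xyz":[[0.001,0,0.01],[0,0,0.015],[0,0,0.005],[0,0,0],[0,0,0]],"spin":[0,0,0,0,0],"jaw":[1,1,1,1,1]}' 
python3 go.py .5752 .0439 .0658 14.4
python3 - <<'E'
from h import *
g=cam("side");c=g["frame"][180:290,247:377,::-1]
cv2.imwrite(f"pics/side9.png",cv2.resize(c,None,fx=5,fy=5,interpolation=cv2.INTER_CUBIC))
E
```

```text
t: 13.03
tcp_pos: [0.5751, 0.0434, 0.1204]
orientation: [0.613, 0.79, -0.0, -0.0]
wrist_force: [0.2, -0.1, -0.8]
opening: 0.0422
t 13.03 tcp [0.5751 0.0434 0.1204] jaw ang 14.36 tilt [-0.0008 -0.0002] open 0.0422 F [ 0.2 -0.1 -0.8] q7 0.3
spin(units) -0.0002
tool shift now [0.0004 0.0002 0.0546]
tool shift after spin [0.0004 0.0002 0.0546]
```

View pics/side9.png

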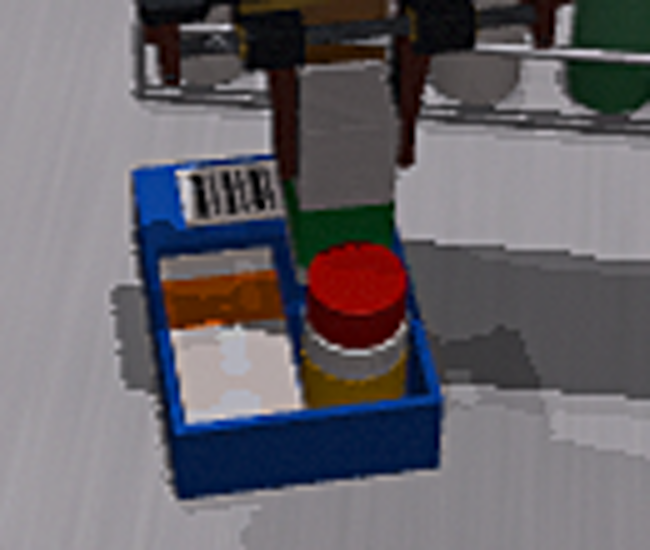

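Carton hangs straight between jar and deck with visible clearance. I'll carry on down.

```bash
python3 -m jog '{"xyz":[[0,0,0.01],[0,0,0.015],[0,0,0.015],[0,0,0.008],[0,0,0.002]],"spin":[0,0,0,0,0],"jaw":[1,1,1,1,1]}' 
python3 -m jog '{"xyz":[[0,0,0.002],[0,0,0],[0,0,0]],"spin":[0,0,0],"jaw":[1,1,1]}' 
python3 go.py .5752 .0439 .0658 14.4
```

```text
t: 13.5
tcp_pos: [0.5744, 0.0434, 0.0691]
orientation: [0.613, 0.79, -0.001, -0.001]
wrist_force: [-0.3, 0.1, -0.2]
opening: 0.0423
t: 13.75
tcp_pos: [0.5758, 0.0435, 0.0692]
orientation: [0.613, 0.79, 0.0, 0.0]
wrist_force: [0.0, -0.6, -0.6]
opening: 0.0421
t 13.75 tcp [0.5758 0.0435 0.0692] jaw ang 14.36 tilt [0.0009 0.0002] open 0.0421 F [ 0.  -0.6 -0.6] q7 0.33
spin(units) -0.0002
tool shift now [ 0.0005 -0.0005  0.0034]
tool shift after spin [ 0.0005 -0.0005  0.0034]
```

```bash
python3 -m jog '{"xyz":[[0,0,0.001],[0,0,0.001],[0,0,0],[0,0,0],[0,0,0]],"spin":[0,0,0,0,0],"jaw":[1,1,1,1,1]}' 
python3 go.py .5752 .0439 .0658 14.4
```

```text
t: 14.17
tcp_pos: [0.5754, 0.0435, 0.0668]
orientation: [0.613, 0.79, 0.0, 0.0]
wrist_force: [-0.4, 0.0, -0.9]
opening: 0.0419
t 14.17 tcp [0.5754 0.0435 0.0668] jaw ang 14.36 tilt [0.0002 0.0001] open 0.0419 F [-0.4  0.  -0.9] q7 0.33
spin(units) -0.0002
tool shift now [ 0.0004 -0.0001  0.001 ]
tool shift after spin [ 0.0004 -0.0001  0.001 ]
```

```bash
python3 -m jog '{"xyz":[[0,0,0.001],[0,0,0],[0,0,0],[0,0,0],[0,0,0]],"spin":[0,0,0,0,0],"jaw":[1,1,-1,-1,-1]}' 
python3 -m jog '{"xyz":[[0,0,0],[0,0,-0.02],[0,0,-0.035],[0,0,-0.04],[0,0,-0.04]],"spin":[0,0,0,0,0],"jaw":[-1,-1,-1,-1,-1]}' 
python3 -m jog '{"xyz":[[0,0,-0.04],[0,0,-0.02],[0,0,0],[0,0,0],[0,0,0]],"spin":[0.02,0.035,0.035,0.035,0.035],"jaw":[-1,-1,-1,-1,-1]}' 
python3 -m jog '{"xyz":[[0,0,0],[0,0,0],[0,0,0],[0,0,0],[0,0,0]],"spin":[0.035,0.035,0.035,0.035,0.035],"jaw":[-1,-1,-1,-1,-1]}' >/dev/null
python3 -m jog '{"xyz":[[0,0,0],[0,0,0],[0,0,0],[0,0,0],[0,0,0]],"spin":[0.035,0.035,0.035,0.035,0.035],"jaw":[-1,-1,-1,-1,-1]}' >/dev/null
python3 -m jog '{"xyz":[[0,0,0],[0,0,0],[0,0,0]],"spin":[0.035,0.035,0],"jaw":[-1,-1,-1]}' >/dev/null
python3 go.py .530 -.3195 .23 -90
python3 - <<'E'
from h import *
f=cam("wrist");im=f["frame"][:,:,::-1];cv2.imwrite("pics/w10.png",im)
g=cam("side");c=g["frame"][180:290,247:377,::-1]
cv2.imwrite(f"pics/side10.png",cv2.resize(c,None,fx=5,fy=5,interpolation=cv2.INTER_CUBIC))
E
```

```text
t: 14.58
tcp_pos: [0.5754, 0.0435, 0.0657]
orientation: [0.613, 0.79, 0.0, 0.0]
wrist_force: [-0.4, -0.1, -0.1]
opening: 0.0586
t: 15.0
tcp_pos: [0.5746, 0.0432, 0.2017]
orientation: [0.613, 0.79, -0.001, -0.0]
wrist_force: [1.6, -0.2, -0.9]
opening: 0.0872
t: 15.42
tcp_pos: [0.5754, 0.0436, 0.2613]
orientation: [0.792, 0.611, 0.001, 0.0]
wrist_force: [0.6, -0.1, -0.7]
opening: 0.0881
t 16.5 tcp [0.5752 0.0436 0.2605] jaw ang -90.31 tilt [-0.0002 -0.0002] open 0.0877 F [-0.3 -0.1 -0.8] q7 -1.44
spin(units) -0.0017
tool shift now [-0.0432  0.3633  0.0306]
tool shift after spin [-0.0452  0.3631  0.0305]
```

View pics/side10.png

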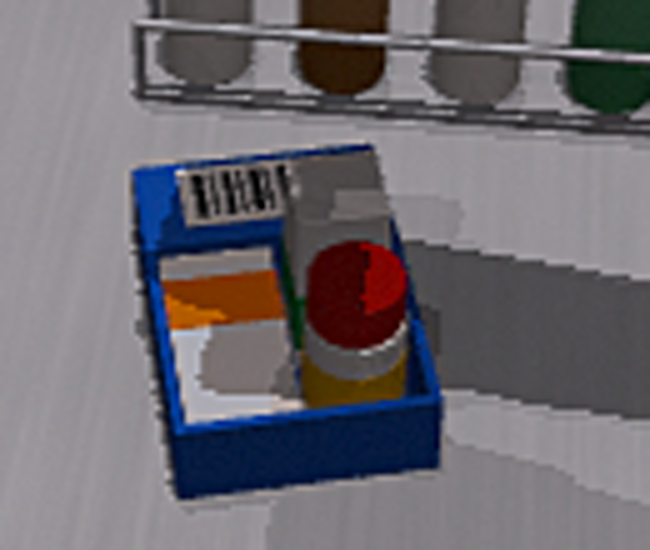

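View pics/w10.png

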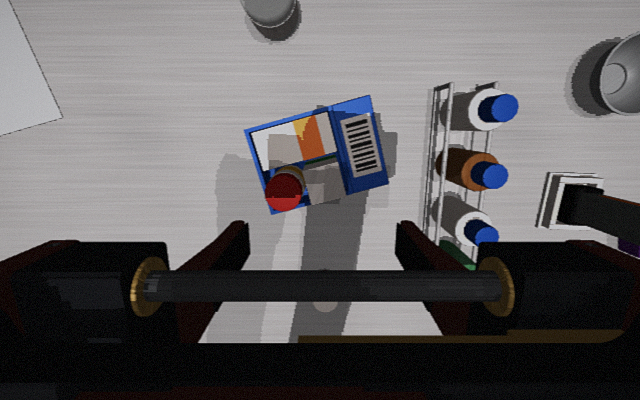

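Run:
```python
from h import *
im=cv2.imread("pics/w10.png")
cv2.imwrite("pics/w10z.png",cv2.resize(im[85:225,235:400],None,fx=4,fy=4,interpolation=cv2.INTER_CUBIC))
f=cam("wrist");import pickle;pickle.dump(f,open("w10.pkl","wb"))
```

```text
(no output)
```

View pics/w10z.png

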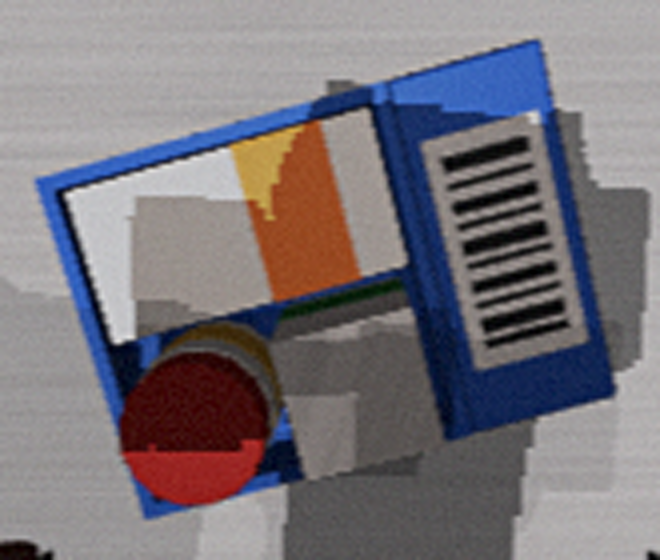

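Run:
```python
from h import *
import pickle;f=pickle.load(open("w10.pkl","rb"))
rim=np.array([[59,58,45],[59,-108,45],[-59,-108,45],[-59,58,45]])/1000
lab=np.array([[38,-64,46],[38,-102,46],[-38,-102,46],[-38,-64,46]])/1000
a=px([(37,181),(540,41),(615,392),(148,518)],235,85,4);b=px([(420,142),(542,110),(588,342),(475,370)],235,85,4)
for o in([(f,rim,a),(f,lab,b)],[(f,rim,a)],[(f,lab,b)]):
    p,e=fit(o,[.594,.074,.25]);print(np.round(p,4),e); print("label",rz(p[2])@[0,-.083,0]+[p[0],p[1],0])
```

```text
[0.5936 0.0734 0.2653] [-0.8 -0.5  0.4 -1.2  1.1  1.3 -0.7  0.6  0.2  0.  -1.  -0.1  0.3 -0.
  0.5  0.4]
label [ 0.61533303 -0.00670795  0.        ]
[0.5935 0.0734 0.2672] [-0.8 -0.3  0.3 -1.2  1.2  1.2 -0.6  0.7]
label [ 0.61537078 -0.00667602  0.        ]
[0.5946 0.0737 0.2528] [ 0.5 -0.3 -0.6 -0.1 -0.   0.2  0.1  0.2]
label [ 0.61539029 -0.00669039  0.        ]
```

```bash
python3 -m jog '{"xyz":[[-0.004,0.03,0],[-0.004,0.034,0],[-0.004,0.034,0],[-0.004,0.034,0],[-0.004,0.034,0]],"spin":[-0.001,0,0,0,0],"jaw":[-1,-1,-1,-1,-1]}' >/dev/null
python3 -m jog '{"xyz":[[-0.004,0.034,0],[-0.004,0.034,0],[-0.004,0.034,0],[-0.004,0.034,0],[-0.004,0.034,0]],"spin":[0,0,0,0,0],"jaw":[-1,-1,-1,-1,-1]}' >/dev/null
python3 -m jog '{"xyz":[[-0.003,0.025,0],[0,0,0],[0,0,0],[0,0,0],[0,0,0]],"spin":[0,0,0,0,0],"jaw":[-1,-1,-1,-1,-1]}' >/dev/null
python3 go.py .530 -.3195 .10 -90
python3 - <<'E'
from h import *
f=cam("wrist");im=f["frame"][:,:,::-1];cv2.imwrite("pics/w11.png",im)
print(proj(f,[[.53,-.3195,.131],[.53,-.3195,.022]]))
import pickle;pickle.dump(f,open("w11.pkl","wb"))
E
```

```text
t 17.9 tcp [ 0.5338 -0.316   0.2604] jaw ang -89.68 tilt [0.0001 0.001 ] open 0.0873 F [ 0.1  0.2 -0.6] q7 -0.77
spin(units) 0.0018
tool shift now [-0.0038  0.0036  0.1604]
tool shift after spin [-0.0038  0.0035  0.1604]
[[325.69768495 193.77783618]
 [324.88382627 176.07307598]]
```

View pics/w11.png

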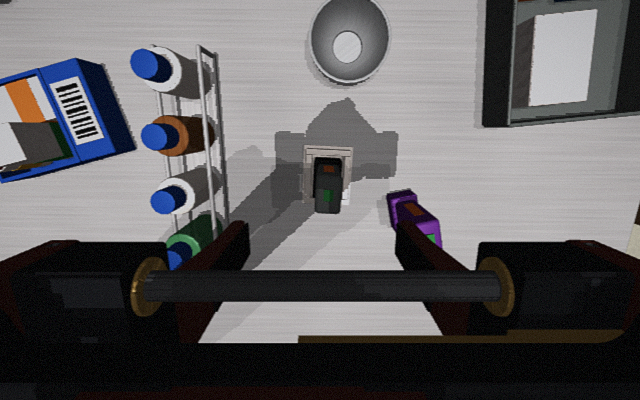

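Run:
```python
from h import *
im=cv2.imread("pics/w11.png")
cv2.imwrite("pics/w11z.png",cv2.resize(im[135:225,285:375],None,fx=6,fy=6,interpolation=cv2.INTER_CUBIC))
```

```text
(no output)
```

View pics/w11z.png

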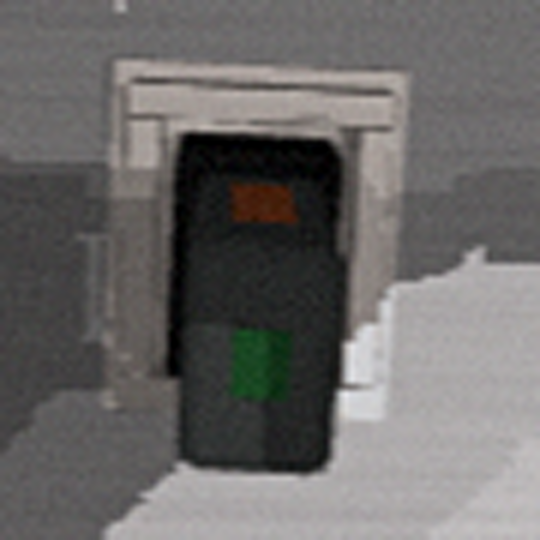

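Run:
```python
from h import *
import pickle;f=pickle.load(open("w11.pkl","rb"))
t=np.array([[-21,14,131],[-21,-14,131],[21,-14,131],[21,14,131]])/1000
u=px([(178,466),(330,470),(346,248),(188,244)],285,135,6)
p,e=fit([(f,t,u)],[.53,-.32,0]);print(p,e)
d=np.array([[43,35,0],[43,-35,0],[-43,35,0]])/1000 # base outline
for z in(.0,.005,.01,.022):
    d[:,2]=z;p,e=fit([(f,d,px([(116,60),(411,70),(104,408)],285,135,6))],[.53,-.32,0]);print("dock",z,p,e)
```

```text
[ 0.5292837  -0.32189132 -0.0390898 ] [-0.5  0.9  0.6  1.4  0.4 -0.8 -0.6 -1.3]
dock 0.0 [ 0.52782403 -0.32257183 -0.03974792] [ 0.2 -0.  -0.7  0.5  0.5 -0.6]
dock 0.005 [ 0.52843522 -0.32261057 -0.0397491 ] [-0.  -0.2 -0.3  0.3  0.3 -0.1]
dock 0.01 [ 0.52904549 -0.32264909 -0.03975035] [-0.2 -0.4  0.1  0.1  0.1  0.3]
dock 0.022 [ 0.53050617 -0.32274064 -0.03975363] [-0.7 -1.   1.1 -0.3 -0.4  1.5]
```

```bash
python3 -m jog '{"xyz":[[-0.004,0.005,0],[0,0,0.03],[0,0,0.035],[0,0,0.015],[0,0,0]],"spin":[0.014,0,0,0,0],"jaw":[-1,-1,-1,-1,-1]}' >/dev/null
python3 -m jog '{"xyz":[[0,0,0],[0,0,0]],"spin":[0,0],"jaw":[-1,-1]}' 
python3 go.py .5293 -.3217 .0823 -92.2
python3 - <<'E'
from h import *
f=cam("wrist");im=f["frame"][:,:,::-1]
cv2.imwrite("pics/w12.png",cv2.resize(im[100:320,180:440],None,fx=3,fy=2.7,interpolation=cv2.INTER_CUBIC))
E
```

```text
t: 18.53
tcp_pos: [0.5301, -0.3226, 0.1821]
orientation: [1.0, -0.02, 0.001, 0.0]
wrist_force: [-0.8, -0.5, 0.3]
opening: 0.0878
t 18.53 tcp [ 0.5301 -0.3226  0.1821] jaw ang -92.31 tilt [ 0.0016 -0.0009] open 0.0878 F [-0.8 -0.5  0.3] q7 -0.75
spin(units) -0.0006
tool shift now [-0.001  -0.0009  0.0998]
tool shift after spin [-0.0008 -0.0008  0.0998]
```

View pics/w12.png

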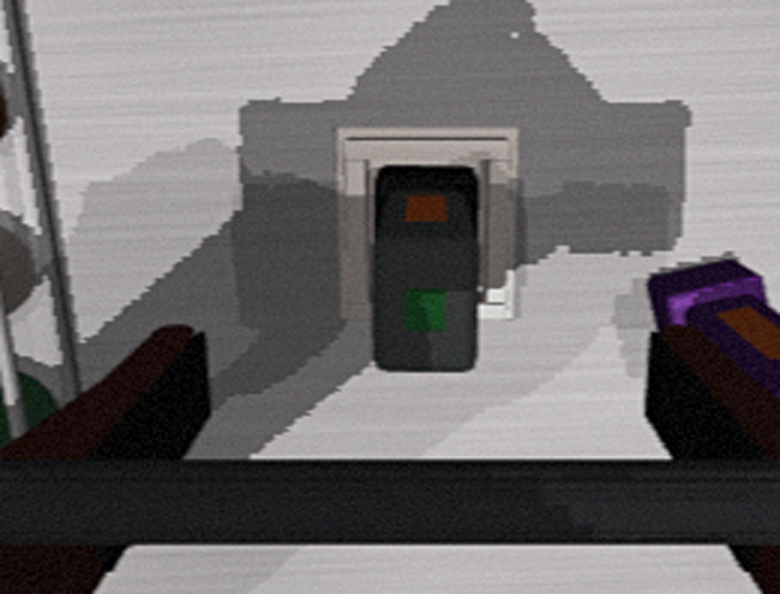

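Reader handle is square to the jaws and centred (crop columns 375–477 between the fingers at 205 and 648); the purple one is clear of the finger path. Descending.

```bash
python3 -m jog '{"xyz":[[-0.001,-0.001,0.02],[0,0,0.03],[0,0,0.03],[0,0,0.017],[0,0,0.003]],"spin":[0,0,0,0,0],"jaw":[-1,-1,-1,-1,-1]}' >/dev/null
python3 -m jog '{"xyz":[[0,0,0],[0,0,0],[0,0,0],[0,0,0],[0,0,0]],"spin":[0,0,0,0,0],"jaw":[-1,-1,1,1,1]}' 25
python3 go.py .5293 -.3217 .0823 -92.2
python3 -m jog '{"xyz":[[0,0,0],[0,0,0],[0,0,0],[0,0,0],[0,0,0]],"spin":[0,0,0,0,0],"jaw":[1,1,1,1,1]}' 
python3 -m jog '{"xyz":[[0,0,0],[0,0,0],[0,0,0],[0,0,0],[0,0,0]],"spin":[0,0,0,0,0],"jaw":[1,1,1,1,1]}' 40
python3 go.py .5293 -.3217 .0823 -92.2
```

```text
t: 19.42
tcp_pos: [0.5288, -0.3219, 0.0819]
orientation: [1.0, -0.021, 0.001, 0.0]
wrist_force: [-0.4, -0.2, 0.0]
opening: 0.0714
t 19.42 tcp [ 0.5288 -0.3219  0.0819] jaw ang -92.37 tilt [ 0.0018 -0.0006] open 0.0714 F [-0.4 -0.2  0. ] q7 -0.67
spin(units) -0.0009
tool shift now [ 0.0005 -0.0002 -0.0004]
tool shift after spin [ 0.0005 -0.0002 -0.0004]
t: 19.83
tcp_pos: [0.5282, -0.3216, 0.0806]
orientation: [1.0, -0.021, 0.0, -0.0]
wrist_force: [0.2, -0.0, -0.4]
opening: 0.038
t: 20.25
tcp_pos: [0.5281, -0.3216, 0.0806]
orientation: [1.0, -0.021, -0.0, -0.0]
wrist_force: [0.0, -0.2, -1.1]
opening: 0.0281
t 20.25 tcp [ 0.5281 -0.3216  0.0806] jaw ang -92.38 tilt [-0.0002  0.    ] open 0.0281 F [ 0.  -0.2 -1.1] q7 -0.67
spin(units) -0.001
tool shift now [ 0.0012  0.0001 -0.0017]
tool shift after spin [ 0.0012  0.0001 -0.0017]
```

```bash
python3 -m jog '{"xyz":[[0,0,0],[0,0,-0.005],[0,0,-0.015],[0,0,-0.025],[0,0,-0.03]],"spin":[0,0,0,0,0],"jaw":[1,1,1,1,1]}' 40
python3 -m jog '{"xyz":[[0,0,-0.035],[0,0,-0.035],[0,0,-0.025],[0,0,-0.005],[0,0,0]],"spin":[0,0,0,0,0],"jaw":[1,1,1,1,1]}' 
python3 -m jog '{"xyz":[[0,0,0],[0,0,0]],"spin":[0,0],"jaw":[1,1]}' 
python3 go.py .6154 -.0066 .25 -75.4
python3 - <<'E'
from h import *
f=cam("wrist");im=f["frame"][:,:,::-1];cv2.imwrite("pics/w13.png",im)
g=cam("side");c=g["frame"][60:210,260:410,::-1]
cv2.imwrite(f"pics/side13.png",cv2.resize(c,None,fx=4,fy=4,interpolation=cv2.INTER_CUBIC))
E
```

```text
t: 20.67
tcp_pos: [0.527, -0.3207, 0.1551]
orientation: [1.0, -0.021, -0.002, -0.001]
wrist_force: [1.8, -0.3, -2.4]
opening: 0.0279
t: 21.08
tcp_pos: [0.5287, -0.322, 0.2573]
orientation: [1.0, -0.021, 0.002, 0.0]
wrist_force: [-0.3, -0.8, -3.2]
opening: 0.0281
t: 21.25
tcp_pos: [0.5275, -0.3206, 0.2536]
orientation: [1.0, -0.021, -0.001, -0.001]
wrist_force: [0.1, 0.1, -3.0]
opening: 0.0279
t 21.25 tcp [ 0.5275 -0.3206  0.2536] jaw ang -92.36 tilt [-0.0026  0.0016] open 0.0279 F [ 0.1  0.1 -3. ] q7 -0.8
spin(units) -0.0942
tool shift now [ 0.0749 -0.3174  0.0039]
tool shift after spin [ 0.1642 -0.2818  0.0036]
```

View pics/w13.png

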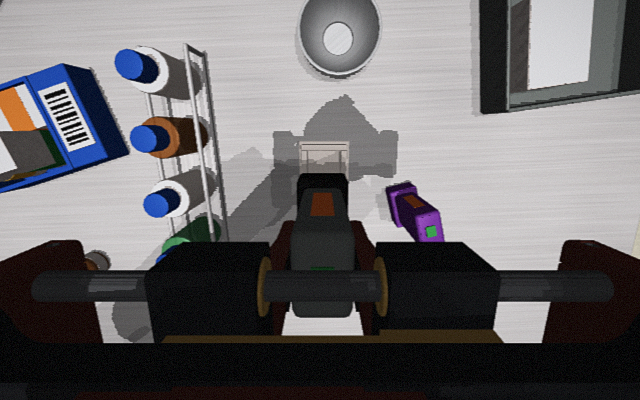

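View pics/side13.png

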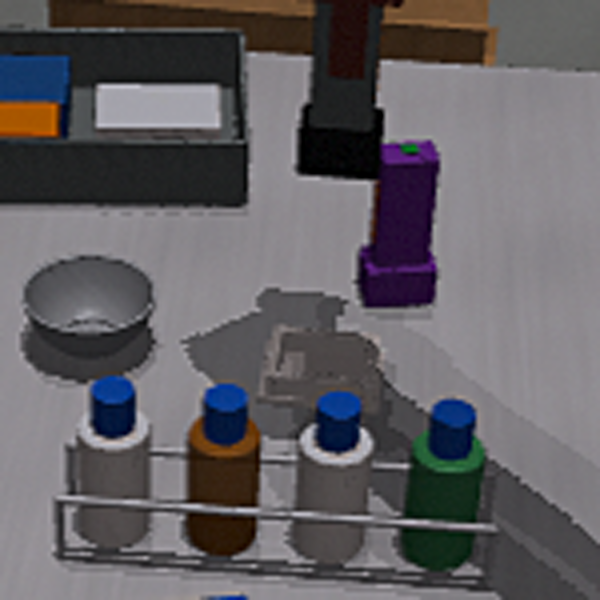

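```bash
python3 -m jog '{"xyz":[[0.004,-0.015,0],[0.007,-0.03,0],[0.007,-0.03,0],[0.007,-0.03,0],[0.007,-0.03,0]],"spin":[0,0,0,0,0],"jaw":[1,1,1,1,1]}' 
python3 -m jog '{"xyz":[[0.007,-0.03,0],[0.007,-0.03,0],[0.007,-0.03,0],[0.007,-0.03,0],[0.007,-0.03,0]],"spin":[0,0,0,0,0],"jaw":[1,1,1,1,1]}' 
python3 -m jog '{"xyz":[[0.005,-0.02,0],[0.002,-0.01,0],[0,0,0],[0,0,0],[0,0,0]],"spin":[0,-0.02,-0.03,-0.03,-0.014],"jaw":[1,1,1,1,1]}' 
python3 -m jog '{"xyz":[[0,0,0],[0,0,0],[0,0,0],[0,0,0],[0,0,0]],"spin":[0,0,0,0,0],"jaw":[1,1,1,1,1]}' 
python3 go.py .6154 -.0066 .1406 -75.4
python3 - <<'E'
from h import *
f=cam("wrist");im=f["frame"][:,:,::-1];cv2.imwrite("pics/w14.png",im)
g=cam("side");c=g["frame"][120:290,240:390,::-1]
cv2.imwrite(f"pics/side14.png",cv2.resize(c,None,fx=3.5,fy=3.5,interpolation=cv2.INTER_CUBIC))
E
```

```text
t: 21.77
tcp_pos: [0.5655, -0.1866, 0.2545]
orientation: [1.0, -0.021, -0.001, -0.0]
wrist_force: [0.4, -0.7, -2.4]
opening: 0.0279
t: 22.18
tcp_pos: [0.6067, -0.038, 0.2545]
orientation: [1.0, -0.021, -0.001, 0.0]
wrist_force: [0.8, -1.1, -3.8]
opening: 0.0279
t: 22.6
tcp_pos: [0.6147, -0.0094, 0.2543]
orientation: [0.992, 0.13, -0.001, 0.0]
wrist_force: [-0.0, 0.5, -3.0]
opening: 0.0279
t: 23.02
tcp_pos: [0.6151, -0.0099, 0.2554]
orientation: [0.992, 0.126, -0.0, 0.0]
wrist_force: [-0.3, 0.3, -2.8]
opening: 0.028
t 23.02 tcp [ 0.6151 -0.0099  0.2554] jaw ang -75.51 tilt [-0.0003 -0.0001] open 0.028 F [-0.3  0.3 -2.8] q7 -1.08
spin(units) -0.0006
tool shift now [ 0.0011 -0.0032  0.1148]
tool shift after spin [ 0.0011 -0.0032  0.1148]
```

View pics/w14.png

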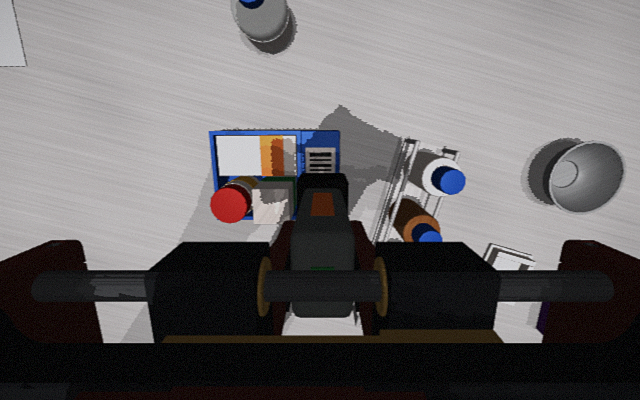

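View pics/side14.png

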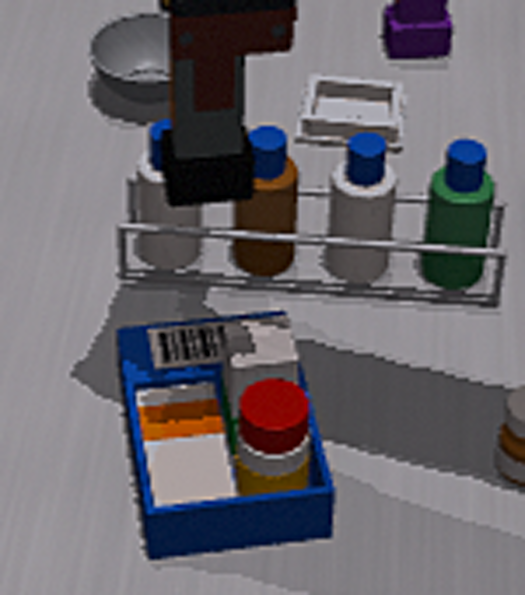

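Run:
```python
from h import *
f=cam("wrist");im=f["frame"][:,:,::-1]
cv2.imwrite("pics/w14z.png",cv2.resize(im[120:240,250:390],None,fx=5,fy=5,interpolation=cv2.INTER_CUBIC))
s=status.get_state();P=s["tcp_pos"];a=np.radians(-75.5);X=np.array([-np.sin(a),np.cos(a),0]);Y=np.array([np.cos(a),np.sin(a),0])
for dx,dy,h in[(27,-19,0),(27,19,0),(27,-19,34),(27,19,34),(21,-14,125),(21,14,125)]:
    q=P+X*dx/1000+Y*dy/1000+[0,0,h/1000-.0746];print(dx,dy,h,np.round((proj(f,q)[0]-[250,120]+.5)*5-.5))
```

```text
27 -19 0 [250. 266.]
27 19 0 [479. 266.]
27 -19 34 [231. 303.]
27 19 34 [497. 303.]
21 -14 125 [195. 577.]
21 14 125 [535. 577.]
```

View pics/w14z.png

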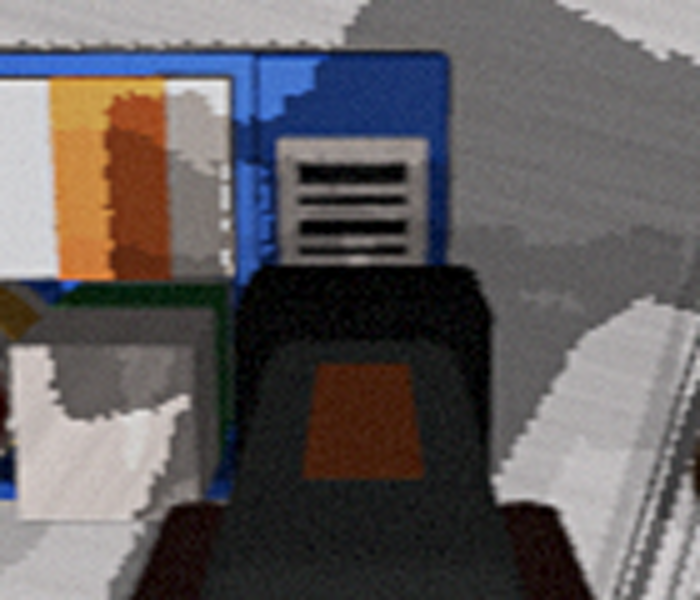

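```bash
python3 -m jog '{"xyz":[[0.001,-0.003,0.015],[0,0,0.025],[0,0,0.025],[0,0,0.02],[0,0,0.005]],"spin":[0,0,0,0,0],"jaw":[1,1,1,1,1]}' 
python3 -m jog '{"xyz":[[0,0,0],[0,0,0],[0,0,0],[0,0,0]],"spin":[0,0,0,0],"jaw":[1,1,1,1]}' >/dev/null
python3 go.py .6154 -.0066 .1406 -75.4
python3 - <<'E'
from h import *
f=cam("wrist");im=f["frame"][:,:,::-1];cv2.imwrite("pics/w15.png",cv2.resize(im[100:240,240:400],None,fx=4.5,fy=4,interpolation=cv2.INTER_CUBIC))
for n in("side","scene"):
    g=cam(n);u=proj(g,np.array([[.605,.04,.08]]))[0].astype(int);c=g["frame"][u[1]-60:u[1]+60,u[0]-60:u[0]+60,::-1]
    cv2.imwrite(f"pics/{n}15.png",cv2.resize(c,None,fx=5,fy=5,interpolation=cv2.INTER_CUBIC))
E
```

```text
t: 23.58
tcp_pos: [0.6135, -0.0063, 0.1624]
orientation: [0.992, 0.127, -0.002, -0.0]
wrist_force: [-0.1, 1.3, -2.6]
opening: 0.0276
t 23.92 tcp [ 0.6163 -0.0069  0.1671] jaw ang -75.46 tilt [0.0023 0.0003] open 0.0278 F [-0.1 -0.3 -2.3] q7 -1.03
spin(units) -0.0003
tool shift now [-0.0008 -0.0005  0.0265]
tool shift after spin [-0.0008 -0.0005  0.0265]
```

View pics/w15.png

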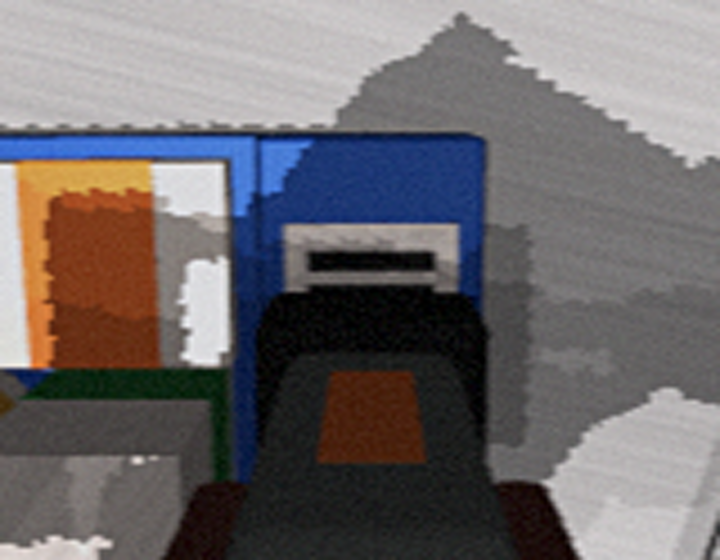

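View pics/side15.png

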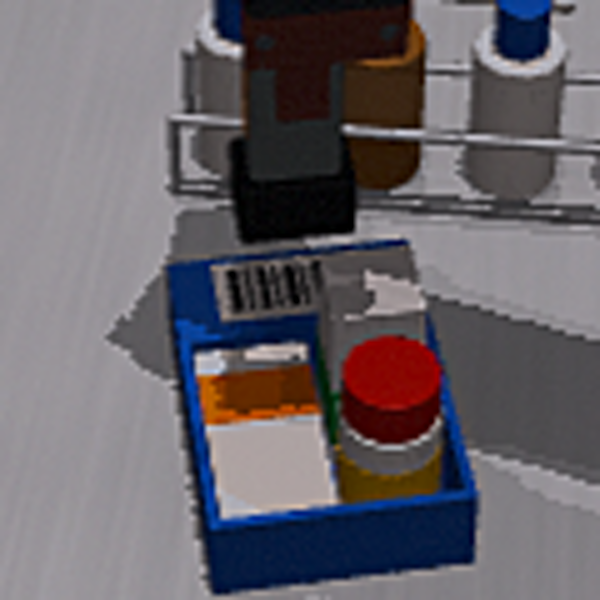

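View pics/scene15.png

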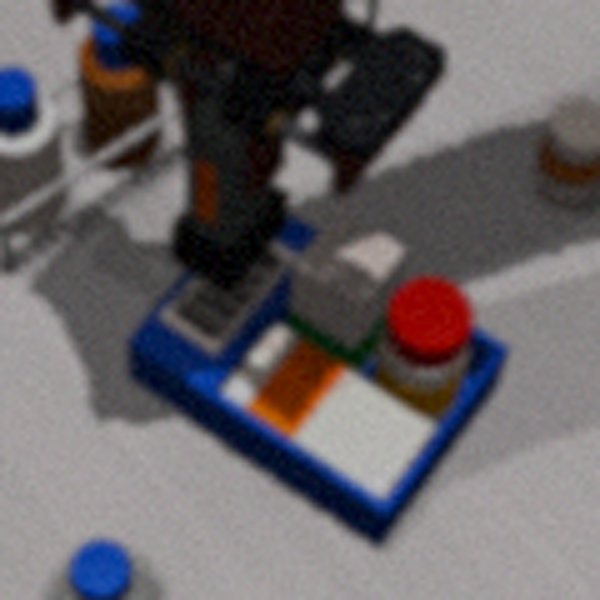

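```bash
python3 -m jog '{"xyz":[[-0.001,0,0.005],[0,0,0.008],[0,0,0.007],[0,0,0.003],[0,0,0]],"spin":[0,0,0,0,0],"jaw":[1,1,1,1,1]}' >/dev/null
python3 -m jog '{"xyz":[[0,0,0],[0,0,0],[0,0,0],[0,0,0]],"spin":[0,0,0,0],"jaw":[1,1,1,1]}' 
python3 go.py .6154 -.0066 .1406 -75.4
```

```text
t: 24.82
tcp_pos: [0.6146, -0.007, 0.1429]
orientation: [0.992, 0.127, 0.0, -0.0]
wrist_force: [-0.0, 0.4, -1.7]
opening: 0.0279
t 24.82 tcp [ 0.6146 -0.007   0.1429] jaw ang -75.46 tilt [0.0005 0.0001] open 0.0279 F [-0.   0.4 -1.7] q7 -1.01
spin(units) -0.0003
tool shift now [ 0.0008 -0.0002  0.0023]
tool shift after spin [ 0.0009 -0.0002  0.0023]
```

```bash
python3 -m jog '{"xyz":[[0.0005,0,0.002],[0,0,0],[0,0,0],[0,0,0],[0,0,0]],"spin":[0,0,0,0,0],"jaw":[1,1,1,1,1]}' >/dev/null
python3 -m jog '{"xyz":[[0,0,0],[0,0,0],[0,0,0],[0,0,0],[0,0,0]],"spin":[0,0,0,0,0],"jaw":[1,1,1,1,1]}' 
python3 go.py .6154 -.0066 .1406 -75.4
python3 - <<'E'
from h import *
f=cam("wrist");im=f["frame"][:,:,::-1];cv2.imwrite("pics/w16.png",cv2.resize(im[100:240,240:400],None,fx=4.5,fy=4,interpolation=cv2.INTER_CUBIC))
P=status.get_state()["tcp_pos"];a=np.radians(-75.46);X=np.array([-np.sin(a),np.cos(a),0]);Y=np.array([np.cos(a),np.sin(a),0])
for n in("side","scene"):
    g=cam(n);u=proj(g,np.array([[.605,.04,.08]]))[0].astype(int);c=g["frame"][u[1]-60:u[1]+60,u[0]-60:u[0]+60,::-1]
    cv2.imwrite(f"pics/{n}16.png",cv2.resize(c,None,fx=5,fy=5,interpolation=cv2.INTER_CUBIC))
    print(n,"nose bottom corners predicted",[np.round((proj(g,P+X*dx+Y*dy+[0,0,-.0746])[0]-u+60.5)*5-.5) .tolist() for dx in(-.027,.027) for dy in(-.019,.019)])
E
```

```text
t: 25.65
tcp_pos: [0.6149, -0.0069, 0.1407]
orientation: [0.992, 0.127, 0.0, -0.0]
wrist_force: [-0.1, 0.2, -2.0]
opening: 0.0279
t 25.65 tcp [ 0.6149 -0.0069  0.1407] jaw ang -75.45 tilt [0. 0.] open 0.0279 F [-0.1  0.2 -2. ] q7 -1.01
spin(units) -0.0003
tool shift now [ 0.0005 -0.0001  0.0001]
tool shift after spin [ 0.0005 -0.0001  0.0001]
side nose bottom corners predicted [[360.0, 275.0], [346.0, 220.0], [244.0, 288.0], [233.0, 231.0]]
scene nose bottom corners predicted [[292.0, 249.0], [235.0, 213.0], [232.0, 320.0], [174.0, 282.0]]
```

View pics/w16.png

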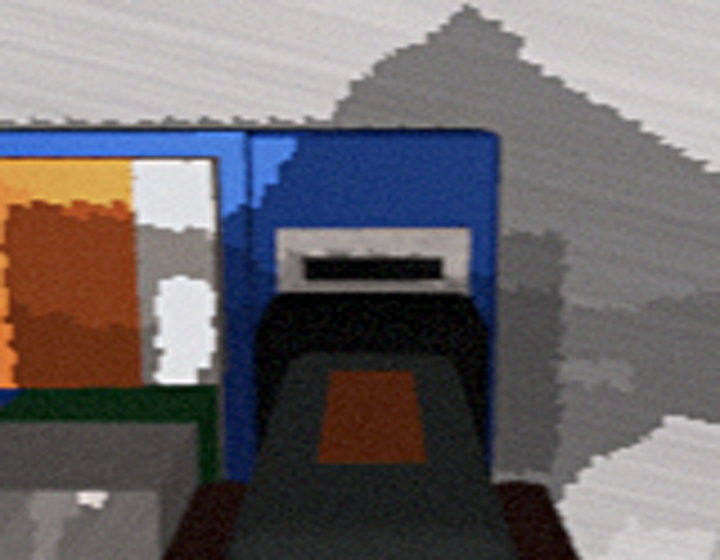

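View pics/side16.png

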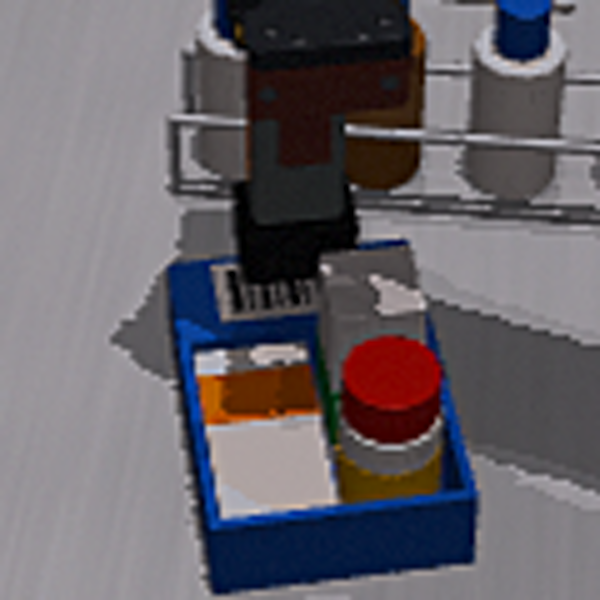

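View pics/scene16.png

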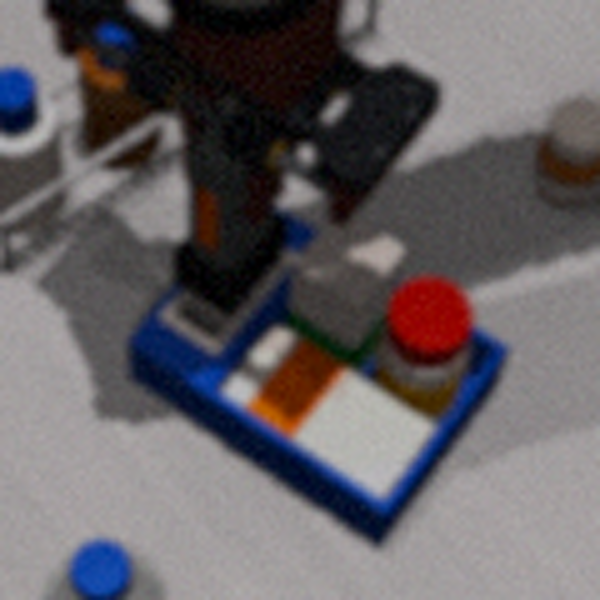

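Run:
```python
from h import *
P=status.get_state()["tcp_pos"]
out=[]
for n,k in(("side",10),("scene",12),("wrist",9)):
    g=cam(n);u=proj(g,np.array([[.6154,-.0066,.08]]))[0].astype(int)
    if n=="wrist": u=np.array([325,180])
    w=35;im=np.mean([cam(n)["frame"].astype(float) for _ in range(4)],0).clip(0,255).astype(np.uint8)
    c=im[u[1]-w:u[1]+w,u[0]-w:u[0]+w,::-1];k=8
    c=cv2.resize(c,None,fx=k,fy=k,interpolation=cv2.INTER_CUBIC);c=cv2.convertScaleAbs(c,alpha=1.8,beta=15)
    cv2.imwrite(f"pics/{n}17.png",c);print(n,u-w)
    f=lambda q:np.round((proj(g,q)-(u-w)+.5)*k-.5).tolist()
    a=np.radians(-75.45);X=np.array([-np.sin(a),np.cos(a),0]);Y=np.array([np.cos(a),np.sin(a),0])
    for h in(0,.034):
      for dx,dy in((.027,-.019),(.027,.019),(-.027,-.019),(-.027,.019)): print("nose",h,dx,dy,f(P+X*dx+Y*dy+[0,0,h-.0746]))
    for x,y in((38,-64),(38,-102),(-38,-64),(-38,-102)): print("label",x,y,f(rz(.2535)@np.array([x,y,46])/1000+[.5943,.0737,0]))
```

```text
side [263 171]
nose 0 0.027 -0.019 [[207.0, 381.0]]
nose 0 0.027 0.019 [[189.0, 290.0]]
nose 0 -0.027 -0.019 [[392.0, 361.0]]
nose 0 -0.027 0.019 [[370.0, 272.0]]
nose 0.034 0.027 -0.019 [[205.0, 295.0]]
nose 0.034 0.027 0.019 [[187.0, 205.0]]
nose 0.034 -0.027 -0.019 [[394.0, 275.0]]
nose 0.034 -0.027 0.019 [[372.0, 187.0]]
label 38 -64 [[169.0, 434.0]]
label 38 -102 [[153.0, 343.0]]
label -38 -64 [[426.0, 406.0]]
label -38 -102 [[405.0, 317.0]]
scene [283 182]
nose 0 0.027 -0.019 [[284.0, 393.0]]
nose 0 0.027 0.019 [[191.0, 332.0]]
nose 0 -0.027 -0.019 [[380.0, 279.0]]
nose 0 -0.027 0.019 [[288.0, 222.0]]
nose 0.034 0.027 -0.019 [[285.0, 340.0]]
nose 0.034 0.027 0.019 [[190.0, 279.0]]
nose 0.034 -0.027 -0.019 [[384.0, 225.0]]
nose 0.034 -0.027 0.019 [[290.0, 166.0]]
label 38 -64 [[263.0, 447.0]]
label 38 -102 [[172.0, 386.0]]
label -38 -64 [[396.0, 289.0]]
label -38 -102 [[306.0, 232.0]]
wrist [290 145]
nose 0 0.027 -0.019 [[80.0, 226.0]]
nose 0 0.027 0.019 [[446.0, 226.0]]
nose 0 -0.027 -0.019 [[89.0, 716.0]]
nose 0 -0.027 0.019 [[437.0, 716.0]]
nose 0.034 0.027 -0.019 [[50.0, 286.0]]
nose 0.034 0.027 0.019 [[476.0, 286.0]]
nose 0.034 -0.027 -0.019 [[63.0, 846.0]]
nose 0.034 -0.027 0.019 [[463.0, 846.0]]
label 38 -64 [[90.0, 97.0]]
label 38 -102 [[433.0, 97.0]]
label -38 -64 [[102.0, 739.0]]
label -38 -102 [[421.0, 739.0]]
```

View pics/side17.png

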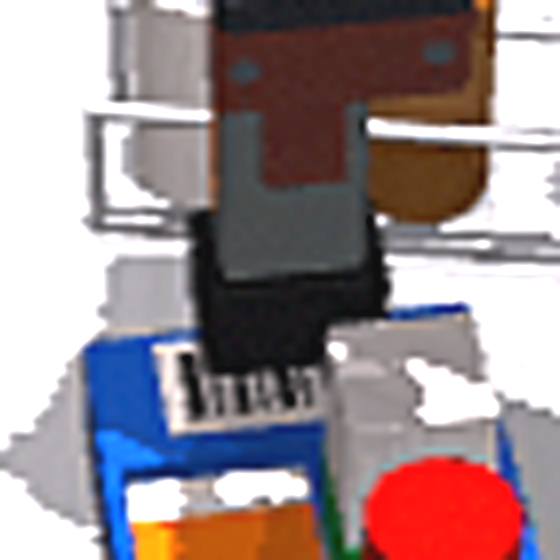

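View pics/scene17.png

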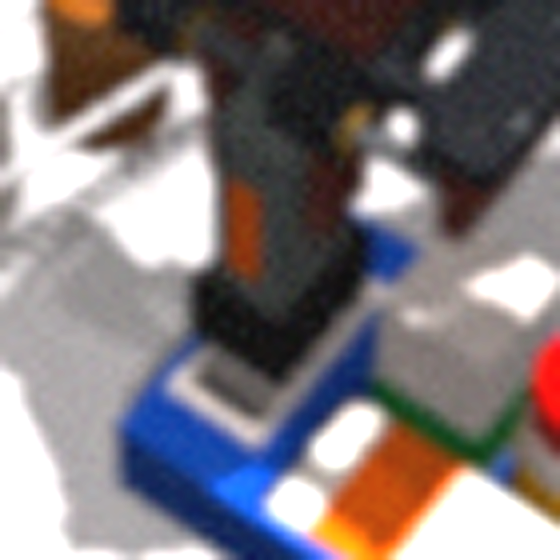

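View pics/wrist17.png

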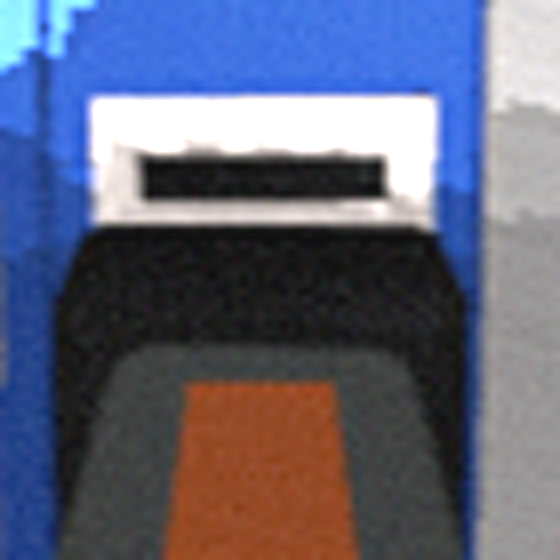

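The final views agree with the calibration. In the wrist view the label spans columns 90–435 and the nose about 82–442, both centred and parallel. The nose's lower front edge is at row 228, predicted 226. Jar and carton stand upright in the gap. I'm handing in the job.

```bash
python3 -c "
from rig import env,status
print(env.job_done());print(status.get_state()['t'],status.get_state()['tcp_pos'])"
```

```text
the job is handed in; nothing more can be done
None
the job is handed in; nothing more can be done
```

The kit is finished and handed in at about 26 s. The red-capped jar and the green-banded carton stand upright in the tote gap, released. The arm is still holding the code reader over the label.

- **Jar and carton:** the last pictures show both upright, with no sign that the flat box moved. By the commanded placing there are about 6 mm between them and to the end walls.
- **Reader:** I carried it over the rack with its underside at about 0.18 m, against 0.12 m for the bottle caps. Wrist force stayed under 6 N in every reading.
- **Final hold:** the gripper is within about 0.6 mm of the label centre, with no tilt and less than about 1° off the label's long side. The window is about 20 mm above the label, worked out from the measured gripper height. The wrist camera shows the nose centred on the label, its lower edge within about 2 px (in an 8x crop) of where it should be.
- **Checks that disagreed:** the side and scene cameras show the lower nose corner 1–2 px higher than predicted. I put this down to the nose's rounded corners and calibration error, so the height could be a millimetre or two more than 20 mm. Early position estimates from the two fixed cameras also differed by 2–5 mm, and I settled those with the wrist camera.
- **Left alone:** I did not touch the other bottle, the amber jar, the bowl or the purple reader.

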